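# Draw the spun tube out of the angle centrifuge and hold it upright

### The job

The spin is over and the centrifuge's lid has sprung ajar. Swing the lid up until it stands wide open by itself, draw the tube with the green sticker on its cap out of its slanting shield in the rotor, turn it upright without ever tipping it further over than it lay, and finish with the gripper still holding it upright and motionless in the air, its tip at least a hand's breadth above the rim of the centrifuge's bowl. Leave the other tube seated in the rotor and the things round about where they are.

Things in the scene. Friction and masses are not known exactly. Their poses are not given: they have to be found in the camera images.
- sample_tube: the tube to take: clear 15 ml tube 118 long, 16 in diameter, orange cap 20 in diameter over its top 22 mm, green sticker on the cap, 22 g. Origin at the tip, +z towards the cap. It starts in a rotor shield, leaning 0.61 rad (35 deg) from vertical: tip outward, away from the robot (within 0.75 rad of +x), cap towards the rotor's axis. Loose in the shield (1.5 mm play), it slides out along its axis
- balance_tube: the counterweight tube, same make without sticker, in the shield across the rotor from it (near the robot), leaning the other way; stays in the rotor. Origin at its tip, +z towards its cap
- sample_seat (a point): where the seated sample's tip rests in its shield, 108 from the rotor's axis, 30 above the bench; turns with the rotor. A shield is an aluminium cup 24 in outer diameter, 74 deep along its slant, so 44 of the tube stand out
- balance_seat (a point): the same point in the balance tube's shield
- lid_tab (a point): centre of the blue pull tab at the middle of the lid's front edge: 26 wide (along the front edge), 16 high, sticking out 40 forward, free in front, beside and beneath down to the bench; 96 above the bench with the lid shut. Axes are the lid's: x from the tab to the hinge, y along the hinge (left), z out of the lid's top
- lid_hinge (a point): middle of the lid's hinge line at the back of the centrifuge, 85 above the bench and 292 behind the centre of the tab; axes as for the tab. The white lid with a clear window is 56 high and 262 wide; the housing under it is 270 wide, 292 deep, 85 high, with an open bowl
- lid (a joint): lid angle, rad: 0 shut, 1.25 at its stop (wide open); starts ajar at 0.02 to 0.2. The hinge is stiff: the lid stays where it is left, and about 5 N up at the tab lifts it
- rotor (a joint): angle the rotor has turned since the start, rad; it turns freely by hand about its upright axis. Seated tubes' caps reach 135 above the bench; the bowl's rim is at 85
- tip_box: bystander: pink pipette tip box, 116x85x78, left of the centrifuge; origin under its centre
- glass_beaker: bystander: small glass beaker, 52 in diameter, 58 high; origin under its centre
- timer: bystander: white bench timer, 62x66x19; origin under its centre
- marker: bystander: black marker pen lying on the bench, 136 long; origin at one end
- wash_bottle: bystander: reagent bottle with orange cap, 61 in diameter, 118 high; origin under its centre

How it is judged:
On the way, in this order (a step that is already met when the one before it is completed fails the run):
1. the lid stands wide open (more than 0.95 rad) while the sample tube is still seated (value of joint lid above 0.95 rad and distance between sample_tube and sample_seat below 0.03 m), for 0.2 s.
2. the sample tube is drawn right out of its shield (distance between sample_tube and sample_seat above 0.085 m and value of joint lid above 0.95 rad), for 0.2 s.
At the end, for the whole second after the job is handed in: the sample tube is held in the fingers, cap up within 0.14 rad (8 deg) of upright, tip over 150 mm above the bench, slower than 0.05 m/s, touching neither centrifuge nor rotor; the lid is open by more than 0.95 rad; the balance tube's tip is within 20 mm of its seat (angle between sample_tube's own z axis and vertical below 0.14 rad and height (world z) of sample_tube above 0.15 m and linear speed of sample_tube below 0.05 m/s and contact force between sample_tube and the fingers above 1 N and contact force between sample_tube and centrifuge below 0.1 N and contact force between sample_tube and rotor_drive below 0.1 N and value of joint lid above 0.95 rad and distance between balance_tube and balance_seat below 0.02 m); the arm keeps its last pose, push and grip.
It fails at once if the sample tube is tipped further over than it lay (more than 0.85 rad from upright) (angle between sample_tube's own z axis and vertical above 0.85 rad).
It fails at once if the balance tube is pulled from its seat (distance between balance_tube and balance_seat above 0.03 m).
It fails at once if a bystander is shifted by more than 40 mm (distance of any of tip_box, glass_beaker, timer, marker, wash_bottle from where it was at the start of the episode above 0.04 m).
It also fails if it takes over 48 s, if anything falls off the work surface, if the arm or the gripper's body presses on something with over 40 N, if the wrist force passes 120 N, or if a joint passes its speed limit or range.

### The arm

A 7-joint arm with a two-finger parallel gripper is mounted at the origin on a cart in front of the work surface, level with it; the furniture and walls round the work are solid. World frame = base frame: x ahead of the robot, y to its left, z up, the work surface at z = 0. Lengths are in m, angles in rad, forces in N, time in s.
With the tool pointing down it reaches from about 0.35 to 0.9 m from the base axis. Payload 7.2 kg.
Tool frame: the origin (TCP) lies midway between the tips of the shut fingers; the grasp point (between the pads) lies 19 mm behind it; y points along the fingers, z is the direction in which the jaws open and shut, and the axes are right-handed (so a half turn about y gives the same grasp; the last joint's range is limited). The gripper opens to 85 mm and grips with 20 to 120 N. Pads are 22 mm wide; open, the fingers measure 114 mm over their backs; the gripper's body (76 mm by 85 mm) begins 54 mm behind the grasp point. The pads swing forward as they close: fully open they stand 13 mm farther back than shut.
Start: joints at [-1.341, 0.411, -0.013, 1.596, 0.006, 1.134, -0.082], TCP at [0.183, 0.597, 0.231] pointing down, gripper open.
Joint ranges: [-2.95, 2.95], [-0.29, 1.99], [-1.47, 1.44], [0.14, 2.54], [-1.03, 4.17], [0.13, 1.85], [-2.86, 2.86]. Speed limits (rad/s): [2.39, 2.39, 3.01, 3.01, 3.14, 3.14, 3.14].

### API

Orientations are given as a rotation vector (axis times angle).
In Python, from cell import bot gives the robot as it stands.
- The arm moves only by the tool carry_out, never from a script. Its argument "commands" is a list of rows, each a list of 5 numbers: the shift along the tool's x, y, z in m, then the turn about the tool's y in rad, then the gripper's target within -1 to 1 (shut at 1, half-way at 0, fully open at -1). A call has 1 to 8 rows; each row shifts and turns the commanded pose from where the row before left it, along the tool's axes as they then stand; what a row does not reach is not made up. A row lasts 1/8 s, in which the tool goes at most 62.5 mm and 10.7 degrees, less where a joint would pass 70% of its speed; a pose out of reach is approached as far as the arm can. A call is refused whole if a number of a shift passes 0.0625 or a number of a turn 0.188, either way. A call with a gripper value outside its range is refused whole. The fingers move at their own pace and stop on an object; "squeeze" is the grip in N (left out, the last holds). Time passes only in rows, so rows that do not move let the fingers close. It gives the time, the measured TCP pose, the force and the opening at its end, in the units of the state.
- bot.sense(): the state, without advancing time (a new reading comes with each control period).
- bot.snapshot(name): name is "scene" or "top" or "wrist"; returns a dict with "img" (400x640x3 uint8, red, green, blue), "z_map" (400x640 float32, m along the optical axis (not along the pixel's ray), 0 where there is no reading), "intrinsics" (3x3 intrinsics, pixels), "k1" (the pictures are not rectified: a ray, as slopes to the right and down, at radius r is drawn at 1 + k1 r^2 times it, then the intrinsics apply), "rvec" (rotation vector, rad) and "tvec" (3), from world to camera coordinates, as OpenCV has them; the wrist camera has in their place "hand_eye" (4x4, takes a point from camera to tool coordinates, whose origin is the TCP and whose axes are the tool frame's). Camera axes: x right, y down, z forward; pixel columns grow to the right and rows downward; lengths in m; the calibration is good to about 2 mm. A picture is of the moment at which its call begins: read the wrist's pose just before it.
- bot.job_done(): hands the job in, once; it reports no verdict.
The state is a dict: "t": time; "q": joint angles; "joint_velocities": joint speeds; "effort": joint torques, N m; "eef_pos": TCP position; "orientation": TCP orientation; "wrist_force": force on the tool from outside, world axes, zero at the start; "ft_torque": the same for the moment, N m; "gripper_width": opening from 0.0 (shut) to 1.0 (fully open).
Only numpy, scipy, OpenCV 4.12 (cv2) and the standard library are available. Lean on these libraries where they do the work, as an engineer would, in place of code of your own. Each camera call takes 0.05 s, during which the arm holds its last target.

## Working session

There is one attempt and no reset: what is moved stays moved. The work goes in short steps, Python scripts to look and compute and a tool call to move; the robot and the scene stay as the last step left them, time stands still between calls to the robot, and variables do not carry over. Pictures are saved under pics/ and viewed, and the job is handed in when it is done.

Besides the shell and the picture viewer there is one more tool, called by a JSON object that holds its "name" and its "arguments", one argument or row to a line. carry_out: Moves the arm, as the interface text tells. Its arguments: {"type":"object","properties":{"commands":{"type":"array"},"squeeze":{"type":"number"}},"required":["commands"]}

```bash
ls; mkdir -p pics
python3 - <<'E'
from cell import bot
import cv2
s=bot.sense();print({k:(v if not hasattr(v,'round') else v) for k,v in s.items()})
for n in ("scene","top","wrist"):
    d=bot.snapshot(n);cv2.imwrite(f"pics/{n}0.png",cv2.cvtColor(d["img"],cv2.COLOR_RGB2BGR))
    print(n,d["intrinsics"],d["k1"],d.get("rvec"),d.get("tvec"),d.get("hand_eye"))
E
```

```text
pics
{'t': 0.0, 'q': array([-1.34120986,  0.41187354, -0.01270074,  1.59709529,  0.00561185,
        1.13428198, -0.08217227]), 'joint_velocities': array([-0.00040803,  0.00104883,  0.0008473 ,  0.00055552,  0.00169705,
       -0.00047443, -0.00031605]), 'effort': array([-1.74901452e-04, -6.00633073e+01,  6.81958459e-01, -2.99401313e+01,
        1.37758307e-02,  1.08870925e-02,  3.90528851e-05]), 'eef_pos': array([0.18327807, 0.59698421, 0.23044858]), 'orientation': array([-1.55975555,  0.23382677, -0.23365233]), 'wrist_force': array([ 0.0811756 , -0.32995667,  1.04552852]), 'ft_torque': array([0.03319614, 0.00285932, 0.00359331]), 'gripper_width': 0.9980125909160079}
scene [[444.05798419   0.         316.56008845]
 [  0.         444.05798419 201.00539536]
 [  0.           0.           1.        ]] 0.013819924815162936 [ 2.28197678 -1.05109516  0.37669287] [-0.30752947  0.44332207  1.13467522] None
top [[455.07650787   0.         325.72136922]
 [  0.         455.07650787 201.24743642]
 [  0.           0.           1.        ]] 0.010456570093314584 [ 2.06617807 -2.14072886  0.23653651] [0.12008619 0.59144539 1.22474704] None
wrist [[312.5663983    0.         317.66045015]
 [  0.         312.5663983  199.03326082]
 [  0.           0.           1.        ]] 0.011115355785063992 None None [[-5.76330850e-05  9.63760993e-01  2.66767213e-01 -6.54084521e-02]
 [ 9.02402956e-05 -2.66767207e-01  9.63760992e-01 -1.42444823e-01]
 [ 9.99999994e-01  7.96176713e-05 -7.15954598e-05 -4.62230092e-04]
 [ 0.00000000e+00  0.00000000e+00  0.00000000e+00  1.00000000e+00]]
```

View pics/scene0.png

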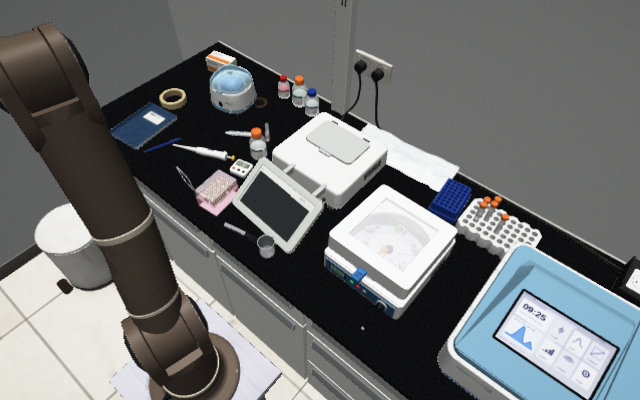

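View pics/top0.png

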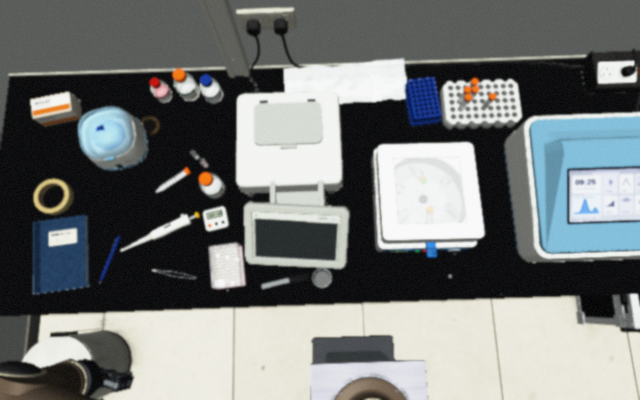

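View pics/wrist0.png

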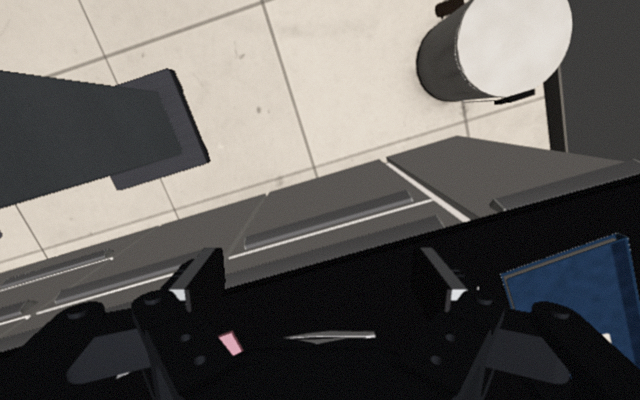

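Scene view: white centrifuge at ~(390,250), blue tab at ~(360,273). Top view: tab at ~(432,250), tubes visible through the window at ~(402,198) and (425,185). Now I'll measure.

```bash
cat > h.py <<'E'
from cell import bot
import numpy as np, cv2
from scipy.spatial.transform import Rotation as R
def snap(n,save=None,crop=None,scale=1):
    s=bot.sense(); d=bot.snapshot(n)
    if n=="wrist":
        T=np.eye(4);T[:3,:3]=R.from_rotvec(s["orientation"]).as_matrix();T[:3,3]=s["eef_pos"]
        C=T@d["hand_eye"]
    else:
        Rm=R.from_rotvec(d["rvec"]).as_matrix();C=np.eye(4);C[:3,:3]=Rm.T;C[:3,3]=-Rm.T@np.array(d["tvec"])
    d["C"]=C
    if save:
        im=cv2.cvtColor(d["img"],cv2.COLOR_RGB2BGR)
        if crop: a,b,c,e=crop; im=im[b:e,a:c]
        im=cv2.resize(im,None,fx=scale,fy=scale,interpolation=cv2.INTER_CUBIC); cv2.imwrite("pics/"+save,im)
    return d
def ray(d,uv):
    uv=np.atleast_2d(np.array(uv,float)).reshape(-1,1,2)
    p=cv2.undistortPoints(uv,d["intrinsics"],np.array([d["k1"],0,0,0,0.]))[:,0]
    v=np.c_[p,np.ones(len(p))]
    return d["C"][:3,3], v@d["C"][:3,:3].T     # depth-scaled direction
def pts(d,uv):
    uv=np.atleast_2d(uv);o,v=ray(d,uv)
    z=np.array([d["z_map"][int(round(y)),int(round(x))] for x,y in uv])
    return o+v*z[:,None]
def plane(d,uv,z):
    o,v=ray(d,uv);return o+v*((z-o[2])/v[:,2])[:,None]
def tri(d1,u1,d2,u2):
    o1,v1=ray(d1,u1);o2,v2=ray(d2,u2);v1=v1[0];v2=v2[0]
    A=np.c_[v1,-v2];t=np.linalg.lstsq(A,o2-o1,rcond=None)[0]
    a,b=o1+t[0]*v1,o2+t[1]*v2
    return (a+b)/2,np.linalg.norm(a-b)
def proj(d,P):
    W=np.linalg.inv(d["C"]);P=np.atleast_2d(P)
    return cv2.projectPoints(P.astype(float),cv2.Rodrigues(W[:3,:3])[0],W[:3,3],d["intrinsics"],np.array([d["k1"],0,0,0,0.]))[0][:,0]
def mask(d,lo,hi):
    return cv2.inRange(cv2.cvtColor(d["img"],cv2.COLOR_RGB2HSV),np.array(lo),np.array(hi))
def blobs(m,amin=8):
    n,_,st,c=cv2.connectedComponentsWithStats(m)
    return [(c[i].round(1),st[i]) for i in range(1,n) if st[i][4]>=amin]
E
python3 - <<'E'
from h import *
a=snap("scene","scene1.png",(310,170,470,330),4);b=snap("top","top1.png",(360,130,500,270),4)
for n,d in (("scene",a),("top",b)):
    for c,st in blobs(mask(d,(100,150,90),(122,255,255))):
        ys=slice(st[1],st[1]+st[3]); print(n,c,st, pts(d,c))
        m=mask(d,(100,150,90),(122,255,255))[ys,st[0]:st[0]+st[2]]>0
        yy,xx=np.nonzero(m);P=pts(d,np.c_[xx+st[0],yy+st[1]]);print(np.percentile(P,[5,50,95],axis=0).round(3).tolist())
E
```

```text
scene [311.4  90.9] [308  89   8   5  35] [[0.9578682  0.4372834  0.10714647]]
[[0.949, 0.427, 0.101], [0.959, 0.438, 0.105], [0.973, 0.452, 0.11]]
scene [163.2 144. ] [147 138  33  13  59] [[0.46131668 0.72891571 0.00872057]]
[[0.41, 0.711, 0.004], [0.461, 0.727, 0.009], [0.512, 0.748, 0.014]]
scene [452.2 196.2] [433 179  38  35 710] [[ 0.90849718 -0.21139277  0.04420726]]
[[0.848, -0.25, 0.022], [0.906, -0.211, 0.047], [0.968, -0.173, 0.052]]
scene [443.2 214.1] [429 207  30  14  63] [[ 0.84689095 -0.22101366  0.0176532 ]]
[[0.839, -0.258, 0.016], [0.849, -0.235, 0.037], [0.874, -0.181, 0.049]]
scene [358.5 274.3] [351 267  15  15 124] [[ 0.44021428 -0.17409808  0.12325761]]
[[0.42, -0.186, 0.123], [0.439, -0.176, 0.127], [0.456, -0.164, 0.131]]
top [205.1  79.3] [200  74  11  12 101] [[0.96305546 0.43821528 0.10848148]]
[[0.951, 0.427, -0.003], [0.965, 0.44, 0.103], [1.037, 0.47, 0.108]]
top [423.   99.5] [ 406   77   35   48 1246] [[ 0.91085188 -0.20968197  0.03462273]]
[[0.848, -0.249, 0.014], [0.908, -0.208, 0.044], [0.971, -0.168, 0.05]]
top [ 99.4 127.8] [ 97 126   6   4  16] [[0.83243012 0.74658922 0.08565147]]
[[0.83, 0.741, 0.081], [0.833, 0.748, 0.084], [0.837, 0.754, 0.087]]
top [ 62.2 258.2] [  41  217   44   75 2225] [[0.46632724 0.85771329 0.01830057]]
[[0.389, 0.804, 0.01], [0.458, 0.859, 0.014], [0.572, 0.918, 0.019]]
top [109.6 257.2] [101 237  19  43 131] [[0.46493217 0.72577287 0.01233366]]
[[0.413, 0.71, -0.002], [0.465, 0.729, 0.006], [0.518, 0.747, 0.012]]
top [431.1 250. ] [426 242  11  16 145] [[ 0.44017607 -0.17346792  0.12639377]]
[[0.424, -0.185, 0.118], [0.44, -0.173, 0.126], [0.459, -0.163, 0.13]]
```

View pics/scene1.png

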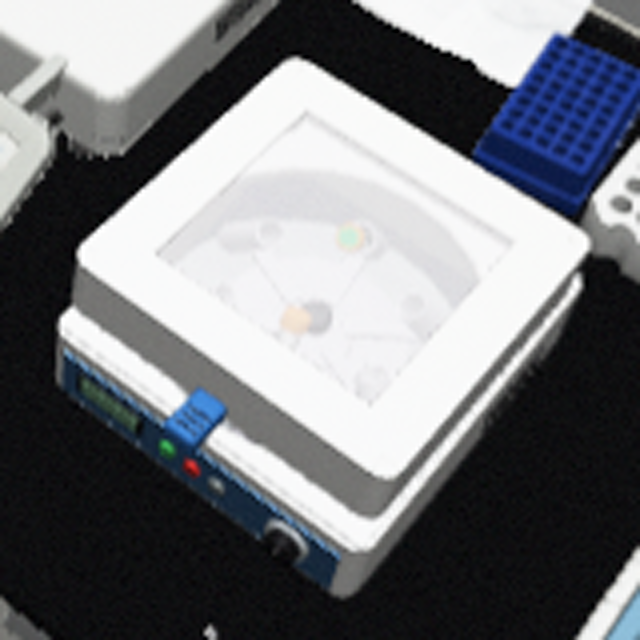

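View pics/top1.png

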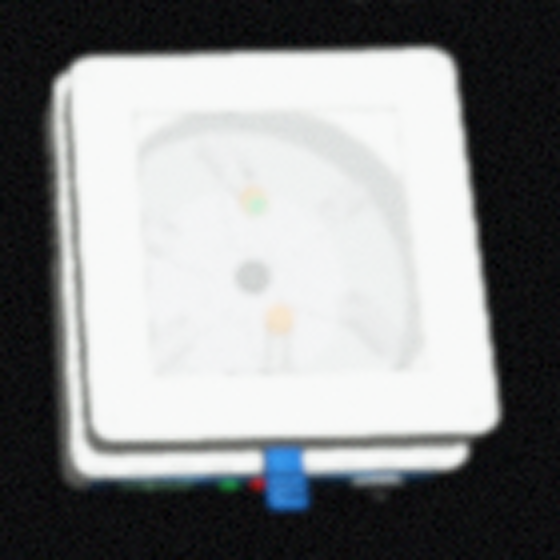

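Run:
```python
from h import *
b=snap("top");a=snap("scene")
yy,xx=np.mgrid[135:260,365:495]
uv=np.c_[xx.ravel(),yy.ravel()];P=pts(b,uv)
col=b["img"][uv[:,1],uv[:,0]].astype(int)
for lo,hi in((0.125,0.25),(0.07,0.105)):
    k=(P[:,2]>lo)&(P[:,2]<hi)&(col.min(1)>200)&(P[:,1]>-.36)&(P[:,1]<0.0)&(P[:,0]>.4)
    r=cv2.minAreaRect(P[k,:2].astype(np.float32));print(lo,k.sum(),r, cv2.boxPoints(r).round(3).tolist(),P[k].min(0),P[k].max(0))
k=(P[:,2]>.125)&(P[:,2]<.25)&(col.min(1)>225)
A=np.c_[P[k,:2],np.ones(k.sum())];c=np.linalg.lstsq(A,P[k,2],rcond=None)[0];print("plane",c)
hub=plane(b,(423,199),0.13);print("hub",hub)
for n,d,box in(("top",b,(370,140,480,240)),("scene",a,(330,190,450,290))):
    m0=np.zeros((400,640),np.uint8);m0[box[1]:box[3],box[0]:box[2]]=255
    for nm,lo,hi in(("or",(5,20,150),(25,255,255)),("gr",(40,20,150),(90,255,255))):
        for c,st in blobs(mask(d,lo,hi)&m0,4): print(n,nm,c,st[4],plane(d,c,.127).round(3),pts(d,c).round(3))
```

```text
0.125 9263 ((0.5989362001419067, -0.17587311565876007), (0.2622230648994446, 0.2663823962211609), 89.45247650146484) [[0.46399998664855957, -0.3059999942779541], [0.7310000061988831, -0.30799999833106995], [0.7329999804496765, -0.04600000008940697], [0.46700000762939453, -0.0430000014603138]] [ 0.46535338 -0.30710035  0.13339829] [ 0.73263681 -0.04411169  0.1682222 ]
0.07 535 ((0.5344030261039734, -0.10800746083259583), (0.3804790675640106, 0.19299957156181335), 42.69321823120117) [[0.32899999618530273, -0.16599999368190765], [0.46000000834465027, -0.30799999833106995], [0.7400000095367432, -0.05000000074505806], [0.609000027179718, 0.09200000017881393]] [ 0.45206551 -0.30603585  0.07468098] [ 0.73928784 -0.04028573  0.10480826]
plane [-0.08035697  0.00135464  0.19807357]
hub [[ 0.57773629 -0.16275088  0.13      ]]
top or [422. 178.] 11 [[ 0.637 -0.166  0.127]] [[ 0.632 -0.161  0.146]]
top or [429.4 209.2] 37 [[ 0.55  -0.178  0.127]] [[ 0.545 -0.172  0.152]]
top gr [423.7 180.5] 14 [[ 0.63  -0.17   0.127]] [[ 0.624 -0.165  0.149]]
scene or [399.7 228.7] 6 [[ 0.632 -0.176  0.127]] [[ 0.619 -0.181  0.147]]
scene or [383.7 249.6] 36 [[ 0.545 -0.182  0.127]] [[ 0.526 -0.19   0.158]]
scene gr [396.6 228.9] 11 [[ 0.626 -0.17   0.127]] [[ 0.612 -0.175  0.148]]
```

```bash
cat >> h.py <<'E'
def tool():
    s=bot.sense();return s["eef_pos"],R.from_rotvec(s["orientation"]).as_matrix(),s
def st():
    p,M,s=tool();print("t%.2f"%s["t"],"tcp",p.round(4),"zaz %.3f"%np.arctan2(M[1,2],M[0,2]),"down",M[:,1].round(3),"F",s["wrist_force"].round(1),"T",s["ft_torque"].round(2),"w %.3f"%s["gripper_width"],"q",s["q"].round(2))
def to(tgt,n=None):
    p,M,s=tool();d=M.T@(np.array(tgt)-p);k=int(np.ceil(np.linalg.norm(d)/.06)) if n is None else n
    print("tool shift",d.round(4),"rows",k,"each",(d/k).round(4))
E
python3 - <<'E'
from h import *
st();p,M,s=tool();print(M.round(3))
b=snap("top")
for r in((245,200,350,275),(205,240,245,290),(310,268,332,292),(236,95,345,195)):
    yy,xx=np.mgrid[r[1]:r[3],r[0]:r[2]];P=pts(b,np.c_[xx.ravel(),yy.ravel()]);P=P[P[:,2]>.02]
    print(r,np.percentile(P,[2,98],axis=0).round(3).tolist())
E
```

```text
t0.35 tcp [0.1833 0.5974 0.2311] zaz 1.273 down [-0. -0. -1.] F [-0.   0.3  0.1] T [ 0.01  0.02 -0.03] w 0.997 q [-1.34  0.41 -0.01  1.6   0.01  1.13 -0.08]
[[ 0.956 -0.     0.293]
 [-0.293 -0.     0.956]
 [ 0.    -1.    -0.   ]]
(245, 200, 350, 275) [[0.416, 0.051, 0.027], [0.579, 0.32, 0.132]]
(205, 240, 245, 290) [[0.367, 0.339, 0.031], [0.479, 0.421, 0.082]]
(310, 268, 332, 292) [[0.357, 0.095, 0.025], [0.406, 0.144, 0.062]]
(236, 95, 345, 195) [[0.64, 0.057, 0.043], [0.912, 0.345, 0.099]]
```

{"name": "carry_out", "arguments": {
  "commands": [
    [0.03,-0.04,-0.02,-0.149,-1],
    [0.03,-0.03,-0.03,-0.149,-1],
    [0.03,0,-0.05,0,-1],
    [0.03,0,-0.05,0,-1],
    [0.03,0,-0.05,0,-1],
    [0.03,0,-0.05,0,-1],
    [0.02,0,-0.05,0,-1],
    [0.02,0,-0.05,0,-1]
  ]
}}

```text
t: 1.4
eef_pos: [0.392, 0.2337, 0.3015]
orientation: [-1.57, -0.0, -0.0]
wrist_force: [0.7, 0.5, 0.2]
gripper_width: 0.994
```

Run:
```python
from h import *
st();to((0.432,-0.174,0.2))
```

```text
t1.40 tcp [0.392  0.2337 0.3015] zaz 1.571 down [ 0.001  0.001 -1.   ] F [0.7 0.5 0.2] T [ 0.01 -0.06 -0.02] w 0.994 q [-0.8   0.05  0.16  1.89 -0.01  1.2   0.94]
tool shift [ 0.0399  0.1013 -0.4078] rows 8 each [ 0.005   0.0127 -0.051 ]
```

{"name": "carry_out", "arguments": {
  "commands": [
    [0.005,0,-0.051,0,-1],
    [0.005,0,-0.051,0,-1],
    [0.005,0.01,-0.051,0,-1],
    [0.005,0.018,-0.051,0,-1],
    [0.005,0.018,-0.051,0,-1],
    [0.005,0.018,-0.051,0,-0.5],
    [0.005,0.018,-0.051,0,-0.4],
    [0.005,0.018,-0.051,0,-0.4]
  ]
}}

```text
t: 2.4
eef_pos: [0.4318, -0.174, 0.2012]
orientation: [-1.571, -0.002, -0.001]
wrist_force: [-0.3, 0.7, 0.7]
gripper_width: 0.703
```

Run:
```python
from h import *
st();d=snap("wrist","w1.png")
for c,s_ in blobs(mask(d,(100,150,90),(122,255,255)),60): print(c,s_,pts(d,c))
st();to((0.434,-0.174,0.108))
```

```text
t2.40 tcp [ 0.4318 -0.174   0.2012] zaz 1.572 down [ 0.001  0.    -1.   ] F [-0.3  0.7  0.7] T [ 0.08 -0.04  0.01] w 0.703 q [-0.27  0.18  0.62  2.04 -0.13  0.96  2.  ]
[311.3 218.5] [ 190  195  186   51 1792] [[ 0.44061578 -0.17970107  0.12821298]]
t2.45 tcp [ 0.4307 -0.1804  0.1997] zaz 1.567 down [ 0.    -0.004 -1.   ] F [-0.2 -5.4 -0.6] T [-0.36  0.09 -0.03] w 0.701 q [-0.26  0.19  0.63  2.04 -0.13  0.96  2.01]
tool shift [0.0033 0.0917 0.0068] rows 2 each [0.0016 0.0458 0.0034]
```

View pics/w1.png

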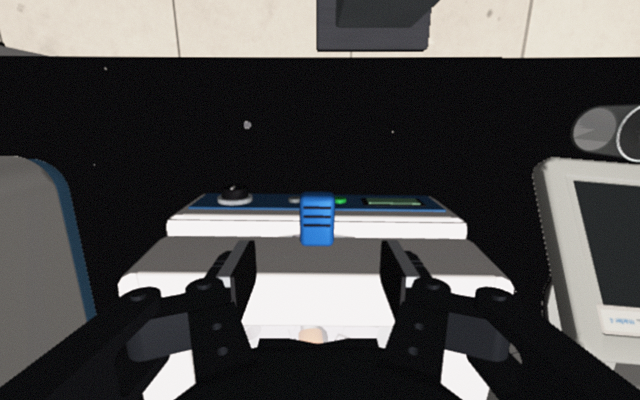

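Wrist view: blue tab at ~(316,218), between the pads (~240 and ~395) and forward of them by a little. Descending.

{"name": "carry_out", "arguments": {
  "commands": [
    [0,0,0,0,-0.4],
    [0.001,0.035,0,0,-0.4],
    [0.001,0.035,0,0,-0.4],
    [0,0.015,0,0,-0.4],
    [0,0.006,0,0,-0.4],
    [0,0,0,0,-0.4]
  ]
}}

```text
t: 3.2
eef_pos: [0.434, -0.1724, 0.1108]
orientation: [-1.571, -0.001, -0.0]
wrist_force: [-0.6, -0.6, -0.2]
gripper_width: 0.697
```

Run:
```python
from h import *
st();d=snap("wrist","w2.png")
a=snap("scene","s2.png",(310,150,470,310),4)
```

```text
t3.20 tcp [ 0.434  -0.1724  0.1108] zaz 1.571 down [ 0.001  0.    -1.   ] F [-0.6 -0.6 -0.2] T [ 0.03  0.03 -0.03] w 0.697 q [-0.2   0.33  0.57  2.13 -0.26  0.75  2.12]
```

View pics/w2.png

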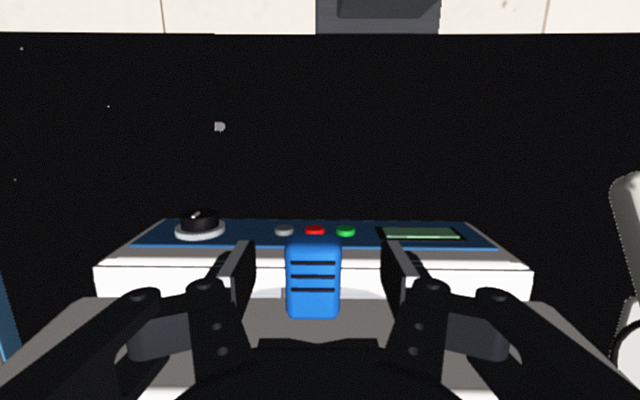

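View pics/s2.png

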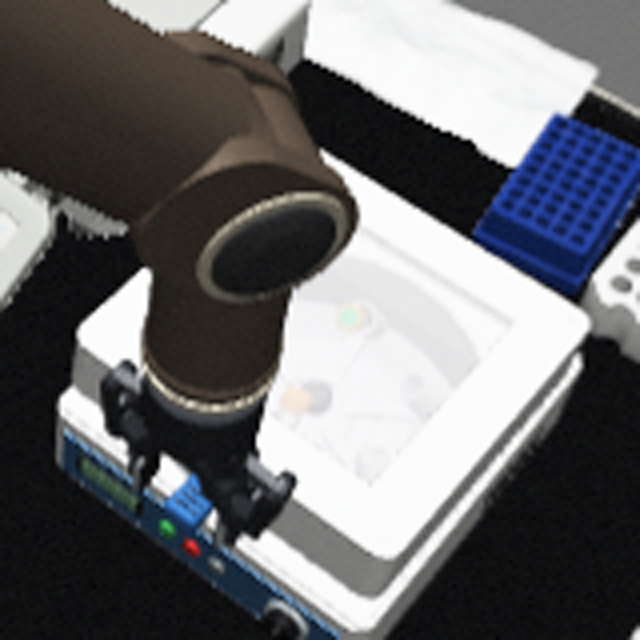

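Tab at ~(313,280), centred between pads. Gripping.

{"name": "carry_out", "arguments": {
  "commands": [
    [0,0,0,0,1],
    [0,0,0,0,1],
    [0,0,0,0,1],
    [0,0,0,0,1],
    [0,0,0,0,1]
  ],
  "squeeze": 40
}}

```text
t: 3.92
eef_pos: [0.4339, -0.1746, 0.1109]
orientation: [-1.573, 0.0, -0.003]
wrist_force: [-1.1, -7.2, 1.0]
gripper_width: 0.289
```

Run:
```python
from h import *
st()
# arc: grasp pt relative to hinge
p,M,s=tool();H=np.array([0.732,0.085]);g=np.array([p[0],p[2]+.019])-H
r=np.hypot(*g);a0=np.arctan2(g[1],-g[0]);print(r,a0)
prev=g+H
for i in range(1,30):
    a=a0+.05*i;n=H+r*np.array([-np.cos(a),np.sin(a)]);print(i,round(.05*i,2),(n-prev).round(4),n.round(3));prev=n
```

```text
t3.92 tcp [ 0.4339 -0.1746  0.1109] zaz 1.569 down [ 0.002 -0.002 -1.   ] F [-1.1 -7.2  1. ] T [-1.3   0.04 -0.2 ] w 0.289 q [-0.2   0.33  0.58  2.13 -0.26  0.75  2.12]
0.30145128119649306 0.14948647022021552
1 0.05 [0.0026 0.0148] [0.437 0.145]
2 0.1 [0.0034 0.0147] [0.44  0.159]
3 0.15 [0.0041 0.0145] [0.444 0.174]
4 0.2 [0.0048 0.0143] [0.449 0.188]
5 0.25 [0.0055 0.014 ] [0.454 0.202]
6 0.3 [0.0062 0.0137] [0.46  0.216]
7 0.35 [0.0069 0.0134] [0.467 0.229]
8 0.4 [0.0075 0.013 ] [0.475 0.242]
9 0.45 [0.0082 0.0127] [0.483 0.255]
10 0.5 [0.0088 0.0122] [0.492 0.267]
11 0.55 [0.0094 0.0118] [0.501 0.279]
12 0.6 [0.01   0.0113] [0.511 0.29 ]
13 0.65 [0.0105 0.0108] [0.522 0.301]
14 0.7 [0.0111 0.0102] [0.533 0.311]
15 0.75 [0.0116 0.0097] [0.544 0.321]
16 0.8 [0.012  0.0091] [0.557 0.33 ]
17 0.85 [0.0125 0.0085] [0.569 0.339]
18 0.9 [0.0129 0.0078] [0.582 0.346]
19 0.95 [0.0133 0.0072] [0.595 0.354]
20 1.0 [0.0136 0.0065] [0.609 0.36 ]
21 1.05 [0.0139 0.0058] [0.623 0.366]
22 1.1 [0.0142 0.0051] [0.637 0.371]
23 1.15 [0.0144 0.0044] [0.651 0.375]
24 1.2 [0.0146 0.0037] [0.666 0.379]
25 1.25 [0.0148 0.0029] [0.681 0.382]
26 1.3 [0.0149 0.0022] [0.696 0.384]
27 1.35 [0.015  0.0014] [0.711 0.386]
28 1.4 [0.0151 0.0007] [0.726 0.386]
29 1.45 [ 0.0151 -0.0001] [0.741 0.386]
```

{"name": "carry_out", "arguments": {
  "commands": [
    [0.003,-0.015,0,0,1],
    [0.003,-0.015,0,0,1],
    [0.004,-0.0145,0,0,1],
    [0.005,-0.014,0,0,1],
    [0.0055,-0.014,0,0,1],
    [0.006,-0.0135,0,0,1],
    [0.007,-0.0135,0,0,1],
    [0.0075,-0.013,0,0,1]
  ]
}}

```text
t: 4.92
eef_pos: [0.4738, -0.175, 0.2229]
orientation: [-1.574, 0.003, -0.001]
wrist_force: [0.9, -8.7, -5.9]
gripper_width: 0.292
```

Run:
```python
from h import *
st();a=snap("scene","s3.png",(250,70,490,310),3)
```

```text
t4.92 tcp [ 0.4738 -0.175   0.2229] zaz 1.569 down [-0.001 -0.003 -1.   ] F [ 0.9 -8.7 -5.9] T [-1.78  0.27 -0.19] w 0.292 q [-0.27  0.23  0.63  1.92 -0.16  1.03  1.99]
```

View pics/s3.png

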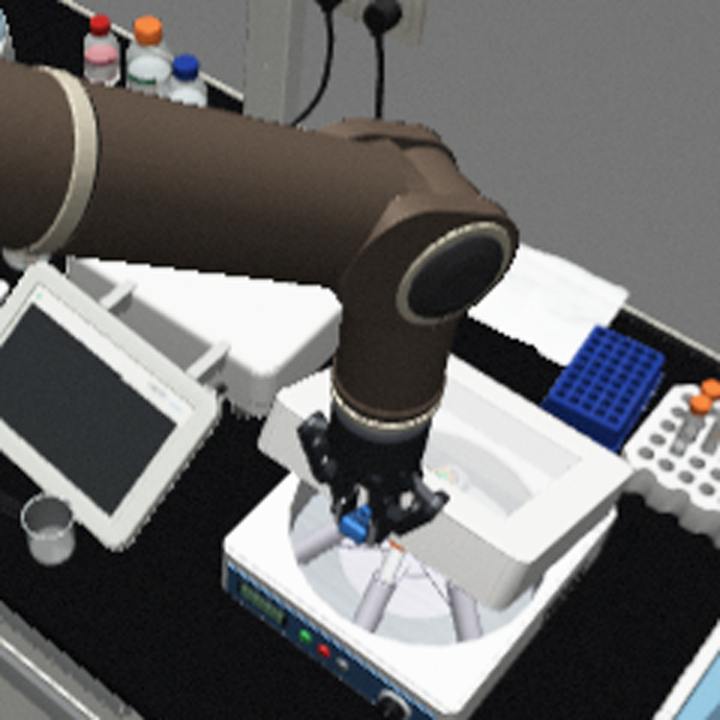

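Lid is rising with the grip (tab at ~(357,525) between fingers). Continue.

{"name": "carry_out", "arguments": {
  "commands": [
    [0.008,-0.013,0,0,1],
    [0.009,-0.0125,0,0,1],
    [0.0095,-0.012,0,0,1],
    [0.01,-0.0115,0,0,1],
    [0.0105,-0.011,0,0,1],
    [0.011,-0.0105,0,0,1],
    [0.0115,-0.01,0,0,1],
    [0.012,-0.009,0,0,1]
  ]
}}

```text
t: 5.98
eef_pos: [0.5546, -0.1758, 0.3118]
orientation: [-1.575, 0.005, -0.0]
wrist_force: [-0.8, -9.6, -7.4]
gripper_width: 0.295
```

Run:
```python
from h import *
st();a=snap("scene","s4.png",(250,70,490,310),3)
```

```text
t5.97 tcp [ 0.5546 -0.1758  0.3118] zaz 1.568 down [-0.003 -0.004 -1.   ] F [-0.8 -9.6 -7.4] T [-1.92  0.36  0.03] w 0.295 q [-0.26  0.31  0.63  1.62 -0.18  1.27  1.97]
```

View pics/s4.png

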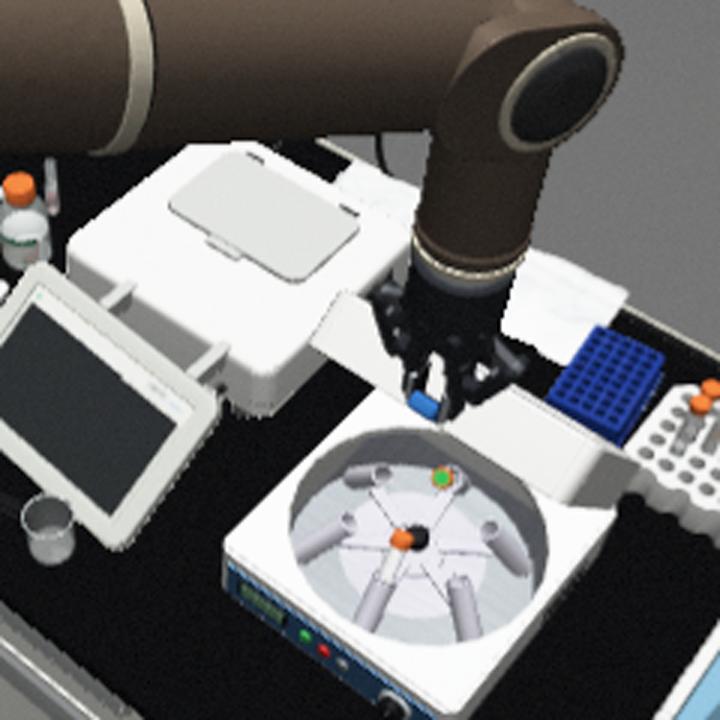

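{"name": "carry_out", "arguments": {
  "commands": [
    [0.0125,-0.0085,0,0,1],
    [0.013,-0.008,0,0,1],
    [0.0133,-0.007,0,0,1],
    [0.0136,-0.0065,0,0,1],
    [0.0139,-0.006,0,0,1],
    [0.0142,-0.005,0,0,1],
    [0.0144,-0.0045,0,0,1],
    [0.004,-0.001,0,0,1]
  ]
}}

```text
t: 7.02
eef_pos: [0.6535, -0.1769, 0.3589]
orientation: [-1.576, 0.005, -0.001]
wrist_force: [-4.8, -7.6, 2.1]
gripper_width: 0.29
```

Run:
```python
from h import *
st();a=snap("scene","s5.png",(250,70,490,310),3);b=snap("top","t5.png",(340,100,520,280),4)
```

```text
t7.03 tcp [ 0.6535 -0.1769  0.3589] zaz 1.567 down [-0.003 -0.005 -1.   ] F [-4.8 -7.6  2.1] T [-1.71  1.34  0.23] w 0.290 q [-0.19  0.48  0.62  1.29 -0.27  1.45  1.97]
```

View pics/s5.png

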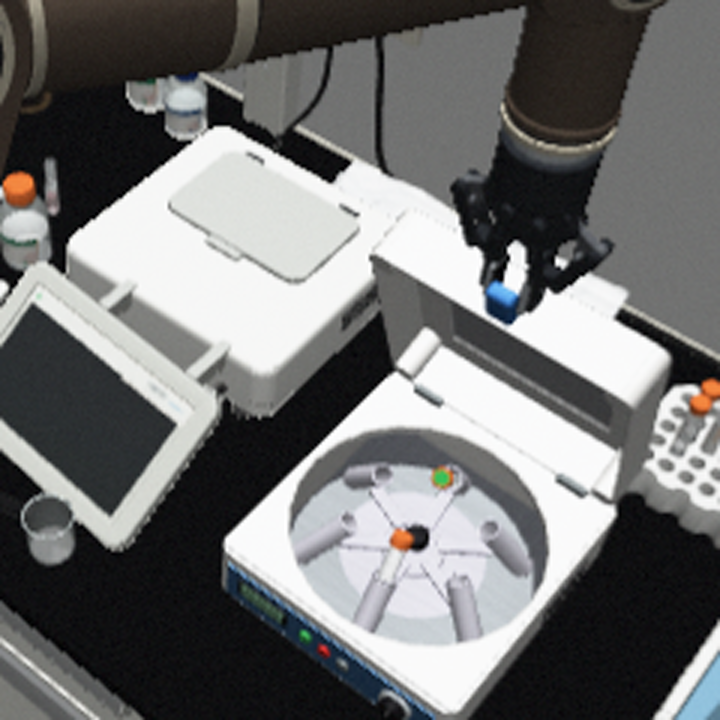

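View pics/t5.png

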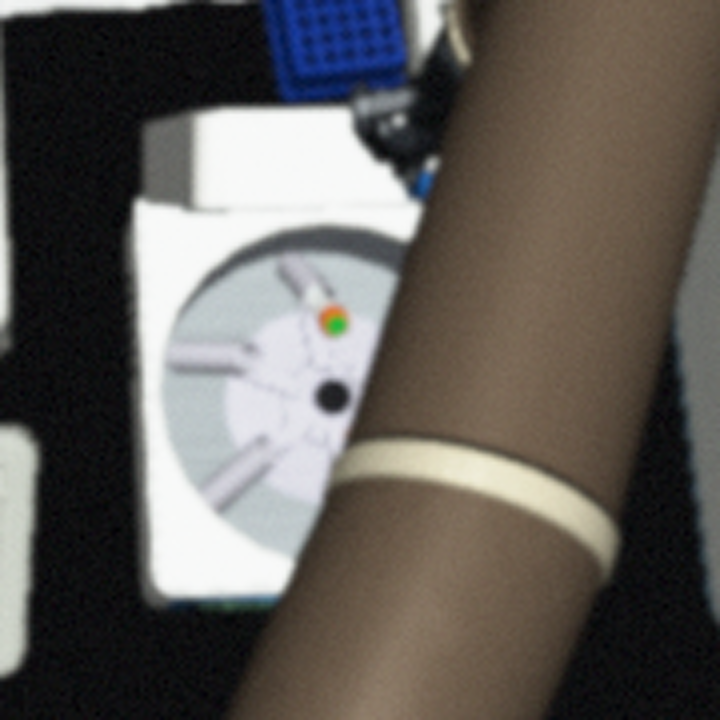

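{"name": "carry_out", "arguments": {
  "commands": [
    [0,0,0,0,-0.4],
    [0,0,0,0,-0.4],
    [0,-0.03,0,0,-0.4],
    [0,-0.05,0,0,-0.4],
    [-0.03,-0.02,0.04,0,-0.4],
    [-0.05,0,0.04,0,-0.2],
    [-0.055,0,0.04,0,0],
    [-0.055,0,0.04,0,0]
  ]
}}

```text
t: 8.12
eef_pos: [0.4733, -0.0182, 0.4587]
orientation: [-1.57, -0.002, 0.001]
wrist_force: [0.4, 2.2, 0.9]
gripper_width: 0.498
```

Run:
```python
from h import *
st();a=snap("scene","s6.png",(330,130,490,290),4);b=snap("top","t6.png",(350,110,510,270),4)
for n,d,box in(("top",b,(370,140,480,240)),("scene",a,(330,180,450,290))):
    m0=np.zeros((400,640),np.uint8);m0[box[1]:box[3],box[0]:box[2]]=255
    for nm,lo,hi in(("or",(5,100,150),(20,255,255)),("gr",(45,100,100),(80,255,255)),("hub",(0,0,0),(180,255,60))):
        for c,s_ in blobs(mask(d,lo,hi)&m0,6): print(n,nm,c,s_[4],plane(d,c,.127).round(3),pts(d,c).round(3))
```

```text
t8.12 tcp [ 0.4733 -0.0182  0.4587] zaz 1.573 down [ 0.     0.001 -1.   ] F [0.4 2.2 0.9] T [ 0.14 -0.01  0.03] w 0.498 q [-0.61  0.01  0.56  1.58 -0.    1.55  1.52]
top hub [383.1 192. ] 1504 [[ 0.602 -0.057  0.127]] [[0.46  0.022 0.708]]
top hub [459.4 164.6] 103 [[ 0.672 -0.271  0.127]] [[ 0.454 -0.045  0.847]]
top hub [478.4 159.3] 39 [[ 0.685 -0.325  0.127]] [[ 0.726 -0.371 -0.003]]
top hub [477.4 230.6] 66 [[ 0.487 -0.3    0.127]] [[ 0.506 -0.344 -0.002]]
scene or [399.  228.3] 9 [[ 0.632 -0.174  0.127]] [[ 0.631 -0.174  0.128]]
scene or [383.3 249.5] 39 [[ 0.544 -0.181  0.127]] [[ 0.547 -0.18   0.123]]
scene gr [396.6 228.8] 17 [[ 0.626 -0.169  0.127]] [[ 0.625 -0.17   0.128]]
scene gr [351. 281.] 7 [[ 0.41  -0.172  0.127]] [[ 0.445 -0.152  0.052]]
scene hub [352.7 207.8] 1222 [[ 0.604 -0.029  0.127]] [[0.686 0.022 0.003]]
scene hub [428.7 192.1] 373 [[ 0.803 -0.167  0.127]] [[ 0.746 -0.186  0.195]]
scene hub [389.5 248.7] 34 [[ 0.558 -0.192  0.127]] [[ 0.59  -0.179  0.075]]
scene hub [439.9 276.9] 546 [[ 0.572 -0.343  0.127]] [[ 0.654 -0.328 -0.003]]
scene hub [341.3 281.6] 388 [[ 0.392 -0.154  0.127]] [[ 0.446 -0.119  0.006]]
```

View pics/s6.png

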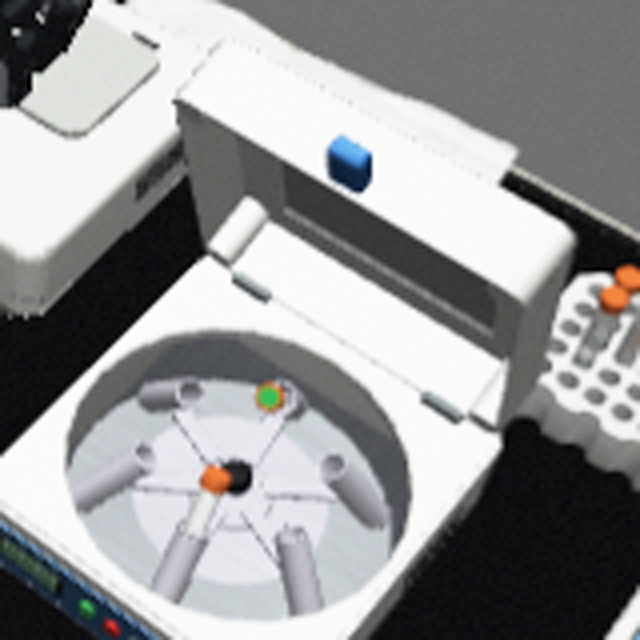

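View pics/t6.png

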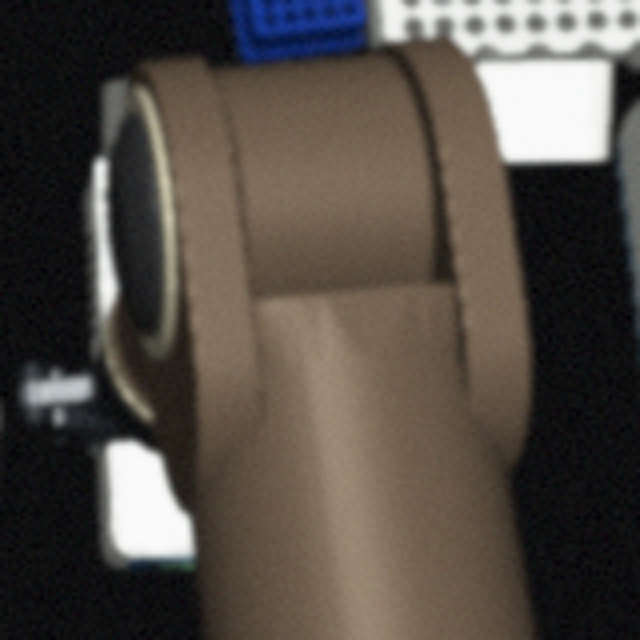

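{"name": "carry_out", "arguments": {
  "commands": [
    [0.045,0.012,-0.052,0,0],
    [0.045,0.012,-0.052,0,0],
    [0.04,0.012,-0.052,0,0],
    [0,0,0,0,0],
    [0,0,0,0,0]
  ]
}}

```text
t: 8.85
eef_pos: [0.5932, -0.1617, 0.4257]
orientation: [-1.571, 0.001, 0.001]
wrist_force: [0.7, -0.2, 0.1]
gripper_width: 0.501
```

Run:
```python
from h import *
st();b=snap("wrist","w3.png");st()
for nm,lo,hi in(("or",(5,100,150),(20,255,255)),("gr",(45,100,100),(80,255,255))):
    for c,s_ in blobs(mask(b,lo,hi),20): print(nm,c,s_[4],plane(b,c,.127).round(4),pts(b,c).round(4))
```

```text
t8.85 tcp [ 0.5932 -0.1617  0.4257] zaz 1.571 down [-0.001  0.    -1.   ] F [ 0.7 -0.2  0.1] T [ 0.02 -0.   -0.05] w 0.501 q [-0.31  0.35  0.72  1.34 -0.23  1.54  1.96]
t8.90 tcp [ 0.5932 -0.161   0.4264] zaz 1.572 down [ 0.001  0.001 -1.   ] F [-0.7  0.   1. ] T [-0.01 -0.04 -0.03] w 0.499 q [-0.31  0.35  0.72  1.34 -0.23  1.54  1.96]
or [304.6 131.3] 168 [[ 0.5524 -0.1809  0.127 ]] [[ 0.5523 -0.1808  0.1281]]
or [312.8 190.8] 70 [[ 0.637  -0.1699  0.127 ]] [[ 0.6364 -0.1698  0.1294]]
gr [311.4 186.2] 59 [[ 0.6301 -0.1719  0.127 ]] [[ 0.6309 -0.172   0.1237]]
```

View pics/w3.png

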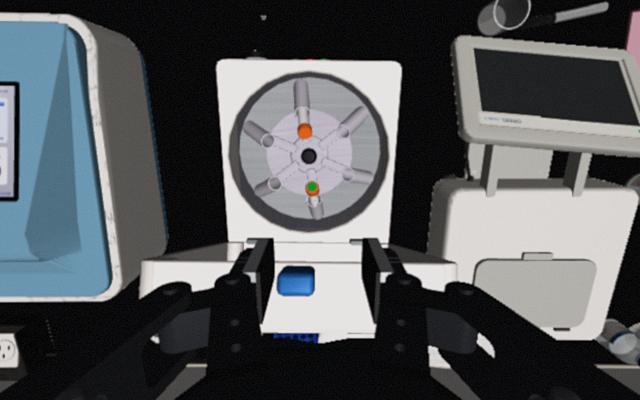

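Wrist view: hub (308,156), balance cap (305,131), stickered cap (312,187), lid tab (296,281). The open lid overhangs the sample (azimuth about 0.12 rad), so the vertical gripper would foul the lid there. I'll turn the rotor first, pushing the balance cap sideways with shut fingers.

Run:
```python
from h import *
st();to((.556,-.211,.20))
c=np.array([.591,-.1765]);prev=None
for a in np.arange(3.95,1.6,-.2):
    p=c+.047*np.array([np.cos(a),np.sin(a)])
    if prev is not None: print(round(a,2),(p-prev).round(4),p.round(4))
    prev=p
```

```text
t8.90 tcp [ 0.5932 -0.161   0.4264] zaz 1.572 down [ 0.001  0.001 -1.   ] F [-0.7  0.   1. ] T [-0.01 -0.04 -0.03] w 0.499 q [-0.31  0.35  0.72  1.34 -0.23  1.54  1.96]
tool shift [-0.0373  0.2264 -0.0501] rows 4 each [-0.0093  0.0566 -0.0125]
3.75 [-0.0061  0.0071] [ 0.5524 -0.2034]
3.55 [-0.0046  0.0082] [ 0.5479 -0.1952]
3.35 [-0.0028  0.0089] [ 0.545  -0.1862]
3.15 [-0.001   0.0093] [ 0.544  -0.1769]
2.95 [0.0009 0.0093] [ 0.5449 -0.1676]
2.75 [0.0027 0.009 ] [ 0.5476 -0.1586]
2.55 [0.0044 0.0083] [ 0.552  -0.1503]
2.35 [0.006  0.0072] [ 0.558  -0.1431]
2.15 [0.0073 0.0059] [ 0.5653 -0.1372]
1.95 [0.0083 0.0043] [ 0.5736 -0.1328]
1.75 [0.009  0.0026] [ 0.5826 -0.1303]
```

{"name": "carry_out", "arguments": {
  "commands": [
    [-0.01,0.05,-0.014,0,1],
    [-0.01,0.055,-0.014,0,1],
    [-0.01,0.055,-0.014,0,1],
    [-0.007,0.055,-0.014,0,1],
    [0,0,0,0,1],
    [0,0,0,0,1]
  ]
}}

```text
t: 9.65
eef_pos: [0.5579, -0.2168, 0.2139]
orientation: [-1.571, -0.004, -0.001]
wrist_force: [-0.1, 0.6, 0.5]
gripper_width: 0.004
```

Run:
```python
from h import *
st();to((.556,-.216,.110))
```

```text
t9.65 tcp [ 0.5579 -0.2168  0.2139] zaz 1.573 down [ 0.004  0.    -1.   ] F [-0.1  0.6  0.5] T [-0.01  0.01 -0.01] w 0.004 q [-0.2   0.44  0.68  1.72 -0.31  1.09  2.15]
tool shift [-0.0023  0.1039  0.0008] rows 2 each [-0.0011  0.0519  0.0004]
```

{"name": "carry_out", "arguments": {
  "commands": [
    [-0.001,0.05,0,0,1],
    [-0.001,0.04,0,0,1],
    [0,0.013,0,0,1],
    [0,0,0,0,1]
  ]
}}

```text
t: 10.15
eef_pos: [0.5555, -0.2175, 0.1096]
orientation: [-1.571, -0.002, -0.0]
wrist_force: [-0.6, 0.2, -0.3]
gripper_width: 0.004
```

Run:
```python
from h import *
st();b=snap("wrist","w4.png");a=snap("scene","s7.png",(330,170,490,290),4)
```

```text
t10.15 tcp [ 0.5555 -0.2175  0.1096] zaz 1.572 down [ 0.002 -0.    -1.   ] F [-0.6  0.2 -0.3] T [-0.07  0.05  0.01] w 0.004 q [-0.15  0.55  0.61  1.82 -0.4   0.89  2.22]
```

View pics/w4.png

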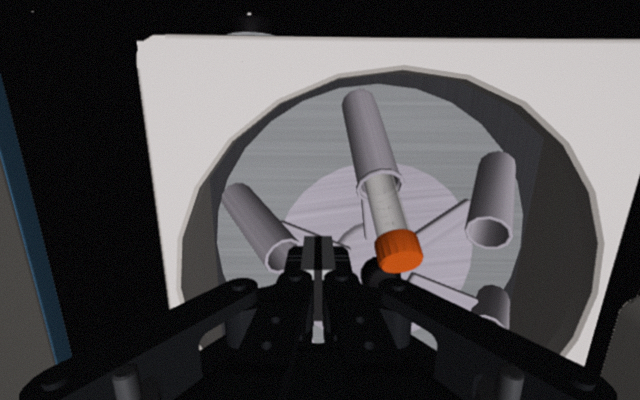

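View pics/s7.png

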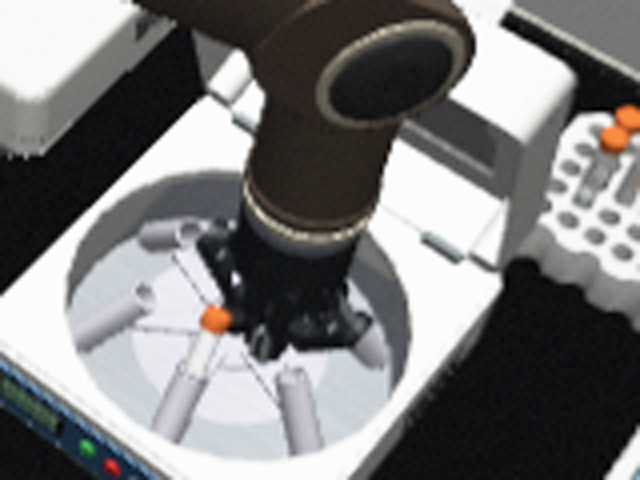

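Closed fingers (tip ~(318,250)) stand just beside the balance cap (398,250). Pushing round.

{"name": "carry_out", "arguments": {
  "commands": [
    [-0.003,0,0.006,0,1],
    [-0.004,0,0.008,0,1],
    [-0.003,0,0.008,0,1],
    [-0.002,0,0.009,0,1],
    [-0.001,0,0.009,0,1],
    [0.001,0,0.0095,0,1],
    [0.0025,0,0.009,0,1],
    [0.0045,0,0.0085,0,1]
  ]
}}

```text
t: 11.25
eef_pos: [0.5491, -0.15, 0.1079]
orientation: [-1.571, 0.0, 0.001]
wrist_force: [-0.1, -1.3, 1.1]
gripper_width: 0.001
```

Run:
```python
from h import *
st();b=snap("wrist","w5.png");to((.558,-.1431,.11))
```

```text
t11.25 tcp [ 0.5491 -0.15    0.1079] zaz 1.571 down [-0.001  0.    -1.   ] F [-0.1 -1.3  1.1] T [-0.23  0.1   0.07] w 0.001 q [-0.28  0.51  0.62  1.89 -0.39  0.86  2.11]
tool shift [ 0.008  -0.0023  0.0053] rows 1 each [ 0.008  -0.0023  0.0053]
```

View pics/w5.png

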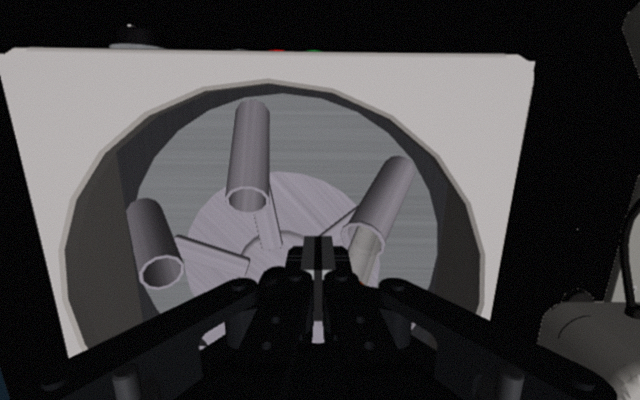

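{"name": "carry_out", "arguments": {
  "commands": [
    [0.005,-0.001,0.0075,0,1],
    [0.006,-0.001,0.007,0,1],
    [0.0065,0,0.006,0,1],
    [0.0065,0,0.004,0,1],
    [0.006,0,0.002,0,1],
    [0.004,0,0.001,0,1],
    [0,0,0,0,1]
  ]
}}

```text
t: 12.18
eef_pos: [0.5835, -0.1231, 0.11]
orientation: [-1.571, -0.0, 0.0]
wrist_force: [0.4, -0.1, -0.7]
gripper_width: -0.001
```

Run:
```python
from h import *
st();b=snap("wrist","w6.png")
```

```text
t12.18 tcp [ 0.5835 -0.1231  0.11  ] zaz 1.571 down [ 0.  0. -1.] F [ 0.4 -0.1 -0.7] T [-0.01  0.01  0.03] w -0.001 q [-0.31  0.55  0.61  1.82 -0.4   0.89  2.05]
```

View pics/w6.png

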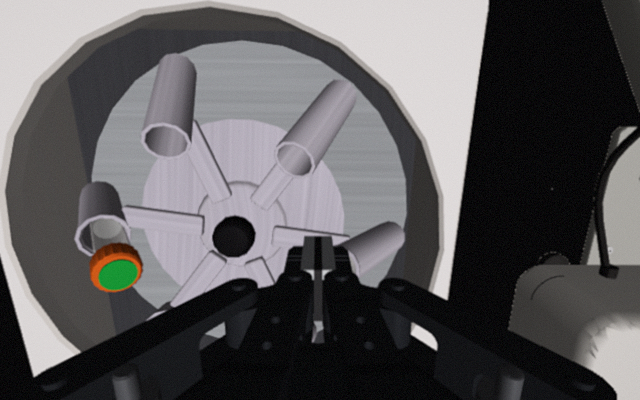

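The stickered cap has come round to (118,275) on the right (-y) side; fingers clear. Lift and look.

{"name": "carry_out", "arguments": {
  "commands": [
    [-0.005,-0.055,0,0,0],
    [-0.005,-0.055,-0.02,0,0],
    [-0.005,-0.04,-0.03,0,0],
    [0,0,-0.01,0,0],
    [0,0,0,0,0]
  ]
}}

```text
t: 12.85
eef_pos: [0.5677, -0.1836, 0.2595]
orientation: [-1.57, 0.001, -0.001]
wrist_force: [0.3, 1.2, -0.8]
gripper_width: 0.501
```

Run:
```python
from h import *
st();b=snap("wrist","w7.png");st()
for nm,lo,hi in(("or",(5,100,150),(20,255,255)),("gr",(45,100,100),(80,255,255))):
    for c,s_ in blobs(mask(b,lo,hi),20): print(nm,c,s_[4],plane(b,c,.127).round(4),pts(b,c).round(4))
```

```text
t12.85 tcp [ 0.5677 -0.1836  0.2595] zaz 1.570 down [-0.     0.001 -1.   ] F [ 0.3  1.2 -0.8] T [-0.04  0.   -0.03] w 0.501 q [-0.29  0.4   0.72  1.67 -0.28  1.18  2.06]
t12.90 tcp [ 0.5677 -0.1825  0.2588] zaz 1.571 down [-0.002  0.001 -1.   ] F [ 0.1 -0.5 -0. ] T [ 0.05 -0.01 -0.02] w 0.498 q [-0.29  0.4   0.71  1.67 -0.28  1.18  2.06]
or [278.  206.8] 179 [[ 0.5855 -0.2211  0.127 ]] [[ 0.585  -0.2209  0.1286]]
or [370.1 224.4] 372 [[ 0.6027 -0.1357  0.127 ]] [[ 0.6023 -0.1359  0.1282]]
gr [285.4 210.2] 152 [[ 0.5888 -0.2144  0.127 ]] [[ 0.5891 -0.2145  0.1259]]
```

View pics/w7.png

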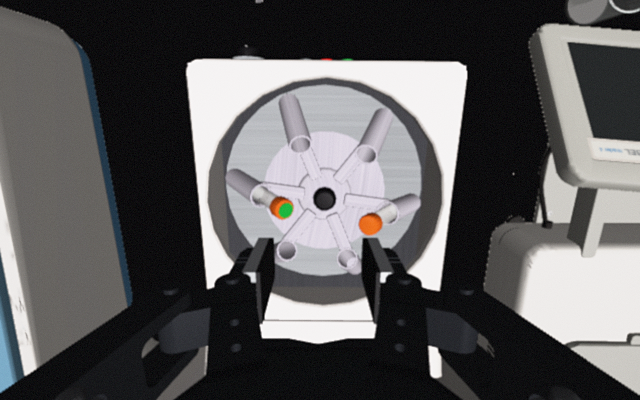

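Wrist view: sticker cap at (285,210), balance cap (370,224), both seated. Sample azimuth now ≈ -1.73 rad. Turn the jaws tangential.

{"name": "carry_out", "arguments": {
  "commands": [
    [0,0,0,0.18,-0.2],
    [0,0,0,0.18,-0.2],
    [0,0,0,0.18,-0.2],
    [0,0,0,0.18,-0.2],
    [0,0,0,0.18,-0.2],
    [0,0,0,0.18,-0.2],
    [0,0,0,0.18,-0.2],
    [0,0,0,0.18,-0.2]
  ]
}}

```text
t: 13.9
eef_pos: [0.5673, -0.1812, 0.2579]
orientation: [-1.268, 1.119, -1.112]
wrist_force: [-1.1, 0.4, -0.9]
gripper_width: 0.597
```

{"name": "carry_out", "arguments": {
  "commands": [
    [0,0,0,0.18,-0.2],
    [0,0,0,0.1,-0.2],
    [0,0,0,0,-0.2]
  ]
}}

```text
t: 14.28
eef_pos: [0.5675, -0.1817, 0.2581]
orientation: [-1.139, 1.32, -1.315]
wrist_force: [-1.6, -0.4, -2.0]
gripper_width: 0.603
```

Run:
```python
from h import *
st();p,M,s=tool();print(M.round(3));to((.586,-.2244,.098))
```

```text
t14.28 tcp [ 0.5675 -0.1817  0.2581] zaz -0.147 down [-0.004  0.    -1.   ] F [-1.6 -0.4 -2. ] T [0.02 0.36 0.07] w 0.603 q [-0.54  0.55  1.15  1.68 -0.52  1.26  0.57]
[[-0.147 -0.004  0.989]
 [-0.989  0.    -0.147]
 [ 0.    -1.    -0.004]]
tool shift [0.0395 0.16   0.0252] rows 3 each [0.0132 0.0533 0.0084]
```

Run:
```python
from h import *
st();a=snap("scene","s8.png",(250,70,490,310),3);st()
```

```text
t14.28 tcp [ 0.5675 -0.1817  0.2581] zaz -0.147 down [-0.004  0.    -1.   ] F [-1.6 -0.4 -2. ] T [0.02 0.36 0.07] w 0.603 q [-0.54  0.55  1.15  1.68 -0.52  1.26  0.57]
t14.32 tcp [ 0.5675 -0.182   0.2584] zaz -0.146 down [-0.003  0.    -1.   ] F [-2.   1.  -1.9] T [0.03 0.45 0.03] w 0.598 q [-0.54  0.55  1.15  1.68 -0.52  1.26  0.58]
```

View pics/s8.png

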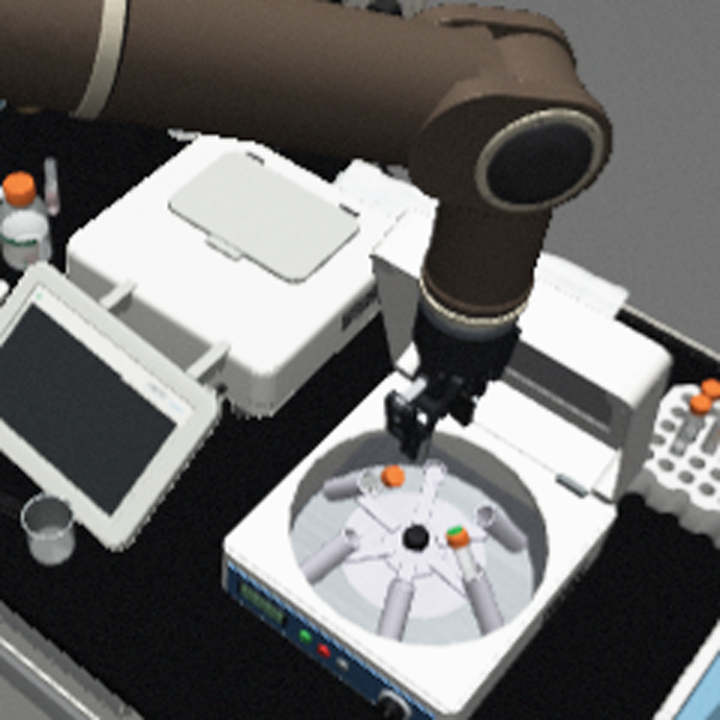

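{"name": "carry_out", "arguments": {
  "commands": [
    [0.021,0,0.003,0,-0.3],
    [0.021,0.02,0.003,0,-0.3],
    [0,0.05,0,0,-0.3],
    [0,0.05,0.002,0,-0.3],
    [0,0.038,0.002,0,-0.3],
    [0,0,0,0,-0.3]
  ]
}}

```text
t: 15.08
eef_pos: [0.5704, -0.225, 0.0994]
orientation: [-1.139, 1.321, -1.313]
wrist_force: [-0.3, -1.0, 1.4]
gripper_width: 0.649
```

Run:
```python
from h import *
st();a=snap("scene","s9.png",(330,130,490,290),4);b=snap("wrist","w8.png");st()
```

```text
t15.07 tcp [ 0.5704 -0.225   0.0994] zaz -0.147 down [-0.005  0.002 -1.   ] F [-0.3 -1.   1.4] T [-0.04  0.03  0.03] w 0.649 q [-0.34  0.73  0.96  1.79 -0.7   1.01  0.76]
t15.18 tcp [ 0.5722 -0.2266  0.103 ] zaz -0.148 down [ 0.    -0.001 -1.   ] F [ 0.  -1.4  0.4] T [-0.04  0.    0.02] w 0.653 q [-0.34  0.73  0.97  1.79 -0.7   1.01  0.76]
```

View pics/s9.png

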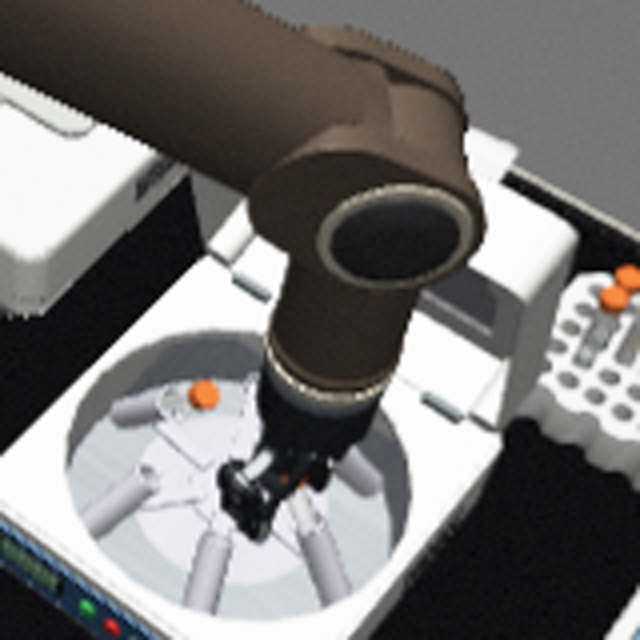

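View pics/w8.png

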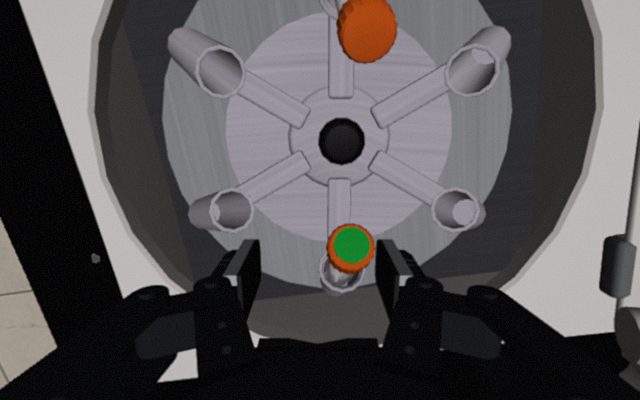

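Cap (350,248) lies between the pads (~250 and ~385). Tow the rotor further round with the far finger.

{"name": "carry_out", "arguments": {
  "commands": [
    [0,0,-0.008,0,-0.3],
    [-0.002,0,-0.0083,0.14,-0.3],
    [-0.003,0,-0.0083,0.16,-0.3],
    [-0.003,0,-0.0083,0.16,-0.3],
    [-0.003,0,-0.0083,0.16,-0.3],
    [-0.003,0,-0.0083,0.16,-0.3],
    [-0.003,0,-0.0083,0.16,-0.3],
    [0,0,0,0,-0.3]
  ]
}}

```text
t: 16.18
eef_pos: [0.5315, -0.1861, 0.103]
orientation: [-0.48, 1.95, -1.951]
wrist_force: [0.8, 0.3, 0.2]
gripper_width: 0.65
```

Run:
```python
from h import *
st();b=snap("wrist","w9.png");st()
for nm,lo,hi in(("or",(5,100,150),(20,255,255)),("gr",(45,100,100),(80,255,255))):
    for c,s_ in blobs(mask(b,lo,hi),20): print(nm,c,s_[4],plane(b,c,.127).round(4),pts(b,c).round(4))
```

```text
t16.18 tcp [ 0.5315 -0.1861  0.103 ] zaz -1.087 down [ 0.001  0.    -1.   ] F [0.8 0.3 0.2] T [-0.07  0.02 -0.01] w 0.650 q [-0.54  0.8   1.22  1.93 -0.88  1.08 -0.03]
t16.23 tcp [ 0.5314 -0.1865  0.1029] zaz -1.085 down [ 0.001 -0.    -1.   ] F [0.2 0.6 0.2] T [-0.01  0.03  0.  ] w 0.648 q [-0.54  0.8   1.22  1.93 -0.87  1.08 -0.02]
or [376.7  20.9] 2071 [[ 0.6284 -0.1596  0.127 ]] [[ 0.6292 -0.1597  0.1246]]
or [356.1 242.2] 478 [[ 0.5548 -0.1935  0.127 ]] [[ 0.5553 -0.193   0.1284]]
gr [356.  233.8] 974 [[ 0.558  -0.1916  0.127 ]] [[ 0.5573 -0.1923  0.1246]]
```

View pics/w9.png

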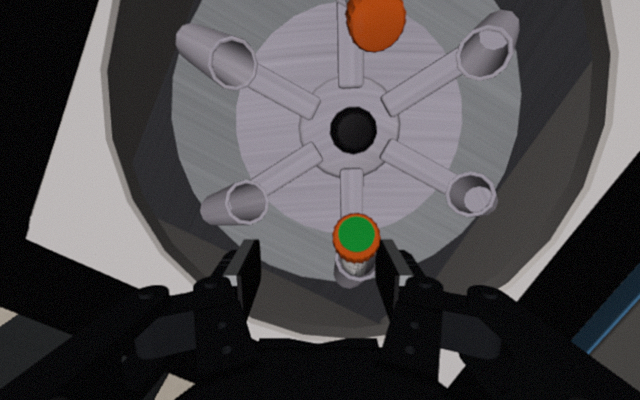

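Sticker cap at (356,234), spoke vertical in picture: tilt plane is perpendicular to the jaws. Centre on the cap and grip.

{"name": "carry_out", "arguments": {
  "commands": [
    [-0.006,0,0.009,0,-0.3],
    [-0.006,0.003,0.008,0,-0.3],
    [0,0.003,0,0,-0.3],
    [0,0,0,0,-0.3]
  ]
}}

```text
t: 16.73
eef_pos: [0.5492, -0.1965, 0.0956]
orientation: [-0.48, 1.953, -1.953]
wrist_force: [0.9, 0.9, -0.2]
gripper_width: 0.652
```

{"name": "carry_out", "arguments": {
  "commands": [
    [0,0,0,0,1],
    [0,0,0,0,1],
    [0,0,0,0,1],
    [0,0,0,0,1],
    [0,0,0,0,1]
  ],
  "squeeze": 25
}}

```text
t: 17.35
eef_pos: [0.5498, -0.1962, 0.0961]
orientation: [-0.48, 1.952, -1.952]
wrist_force: [1.1, -0.0, 0.9]
gripper_width: 0.184
```

Run:
```python
from h import *
st();b=snap("wrist","w10.png");a=snap("scene","s10.png",(330,130,490,290),4);st()
```

```text
t17.35 tcp [ 0.5498 -0.1962  0.0961] zaz -1.089 down [ 0.  0. -1.] F [ 1.1 -0.   0.9] T [-0.1  -0.11  0.03] w 0.184 q [-0.5   0.83  1.2   1.88 -0.89  1.09 -0.03]
t17.45 tcp [ 0.5498 -0.1962  0.0961] zaz -1.089 down [ 0.  0. -1.] F [ 0.3 -0.4  0.8] T [-0.01 -0.12  0.  ] w 0.179 q [-0.5   0.83  1.2   1.88 -0.89  1.09 -0.03]
```

View pics/w10.png

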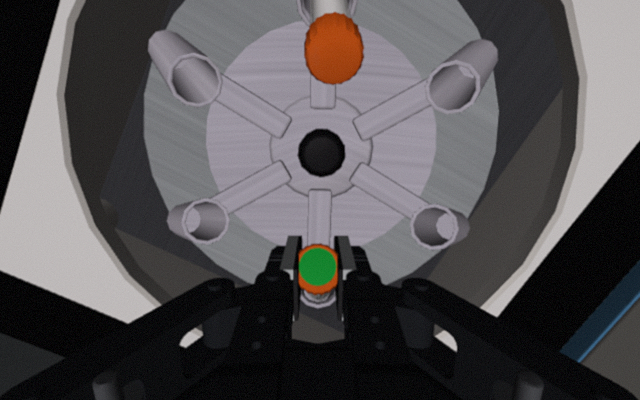

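View pics/s10.png

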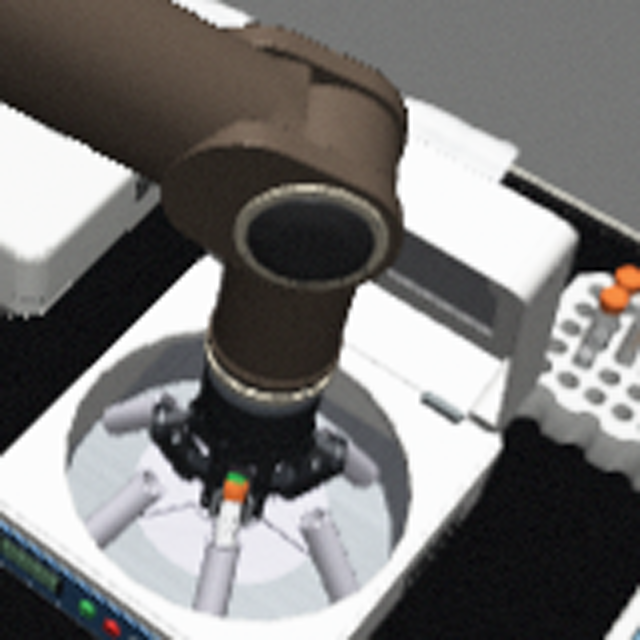

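Gripped (cap at (318,270) between pads). Draw out along the slant, 50 mm first.

{"name": "carry_out", "arguments": {
  "commands": [
    [-0.003,-0.004,0,0,1],
    [-0.0055,-0.008,0,0,1],
    [-0.0055,-0.008,0,0,1],
    [-0.0055,-0.008,0,0,1],
    [-0.0055,-0.008,0,0,1],
    [-0.003,-0.0045,0,0,1],
    [0,0,0,0,1]
  ]
}}

```text
t: 18.32
eef_pos: [0.5748, -0.1832, 0.1368]
orientation: [-0.48, 1.952, -1.952]
wrist_force: [0.1, 0.4, 0.6]
gripper_width: 0.179
```

Run:
```python
from h import *
st();b=snap("wrist","w11.png");a=snap("scene","s11.png",(330,130,490,290),4);st()
```

```text
t18.32 tcp [ 0.5748 -0.1832  0.1368] zaz -1.089 down [ 0. -0. -1.] F [0.1 0.4 0.6] T [-0.03  0.02  0.01] w 0.179 q [-0.54  0.82  1.24  1.8  -0.84  1.17 -0.11]
t18.43 tcp [ 0.5743 -0.1833  0.1364] zaz -1.089 down [-0.  0. -1.] F [ 0.5  0.5 -0.7] T [-0.01  0.04  0.  ] w 0.180 q [-0.54  0.82  1.24  1.8  -0.84  1.17 -0.11]
```

View pics/w11.png

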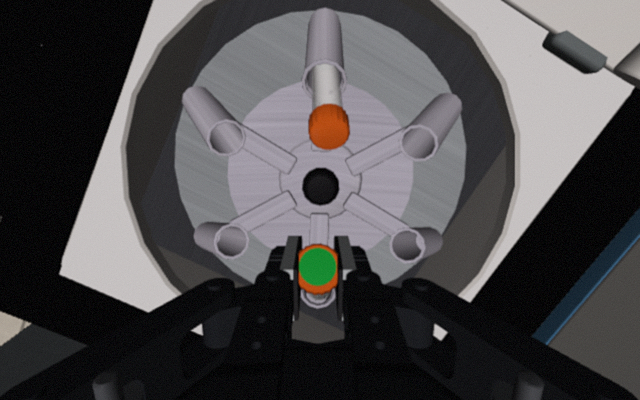

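View pics/s11.png

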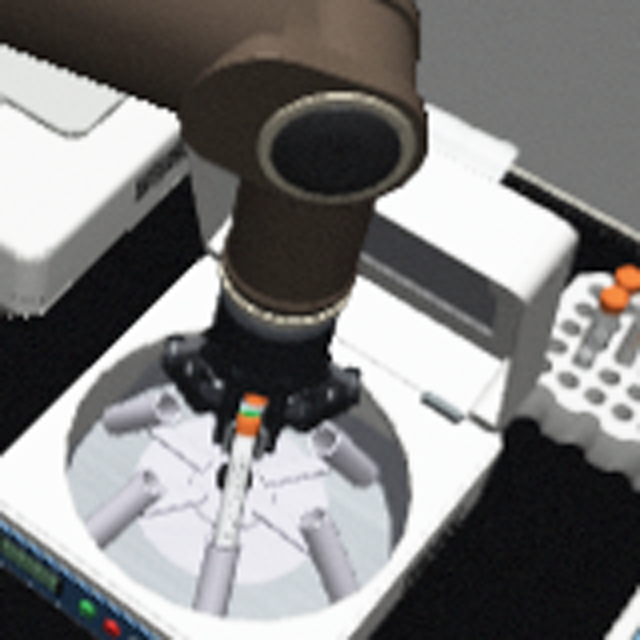

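Tube half drawn (cap (250,412), body to shield (215,550)), following well. Now lever it upright about the shield's mouth while drawing the rest.

{"name": "carry_out", "arguments": {
  "commands": [
    [-0.003,-0.005,0,0,1],
    [0.006,-0.0085,0,0,1],
    [0.0085,-0.0075,0,0,1],
    [0.0095,-0.0065,0,0,1],
    [0,0,0,0,1]
  ]
}}

```text
t: 19.05
eef_pos: [0.5554, -0.1938, 0.1651]
orientation: [-0.477, 1.953, -1.953]
wrist_force: [1.1, 0.1, 0.7]
gripper_width: 0.178
```

Run:
```python
from h import *
st();a=snap("scene","s12.png",(330,130,490,290),4);b=snap("wrist","w12.png");st()
```

```text
t19.05 tcp [ 0.5554 -0.1938  0.1651] zaz -1.090 down [ 0.001  0.    -1.   ] F [1.1 0.1 0.7] T [ 0.05 -0.33  0.03] w 0.178 q [-0.55  0.77  1.28  1.81 -0.8   1.2  -0.1 ]
t19.15 tcp [ 0.5557 -0.1933  0.1643] zaz -1.089 down [ 0. -0. -1.] F [ 1.1  0.1 -0.1] T [-0.04 -0.11  0.02] w 0.182 q [-0.55  0.77  1.28  1.81 -0.8   1.2  -0.1 ]
```

View pics/s12.png

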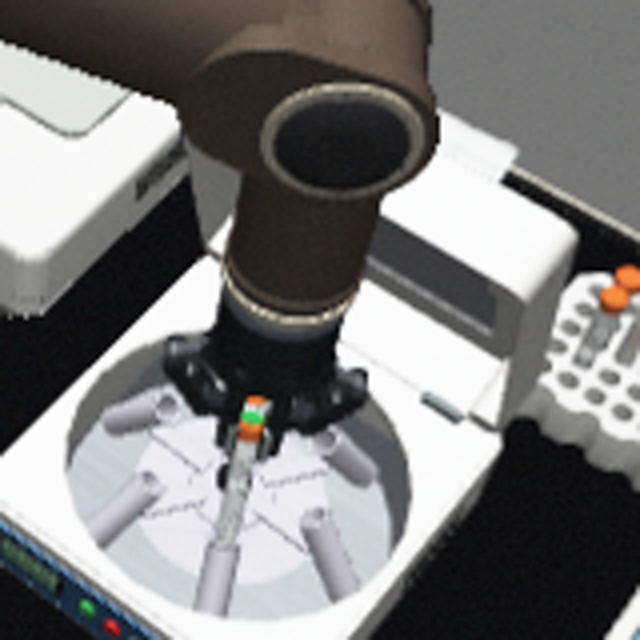

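View pics/w12.png

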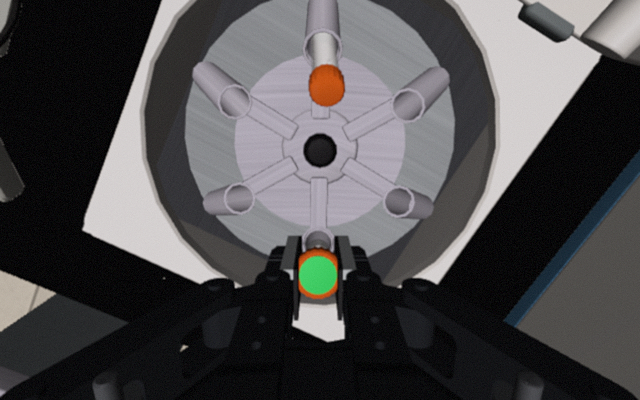

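The tube is rotating towards upright (sticker now face-on in wrist view at (318,275)). Continue.

{"name": "carry_out", "arguments": {
  "commands": [
    [0.0105,-0.005,0,0,1],
    [0.0115,-0.003,0,0,1],
    [0.008,-0.001,0,0,1],
    [0,0,0,0,1]
  ]
}}

```text
t: 19.65
eef_pos: [0.5286, -0.2073, 0.1733]
orientation: [-0.478, 1.953, -1.953]
wrist_force: [0.9, 0.3, -0.3]
gripper_width: 0.182
```

Run:
```python
from h import *
st();a=snap("scene","s13.png",(330,130,490,290),4);b=snap("wrist","w13.png");st()
```

```text
t19.65 tcp [ 0.5286 -0.2073  0.1733] zaz -1.090 down [ 0.  0. -1.] F [ 0.9  0.3 -0.3] T [ 0.16 -0.34  0.03] w 0.182 q [-0.55  0.73  1.31  1.85 -0.77  1.19 -0.07]
t19.75 tcp [ 0.5291 -0.2071  0.1731] zaz -1.089 down [-0. -0. -1.] F [ 1.6 -0.5  0.8] T [ 0.14 -0.17  0.02] w 0.181 q [-0.55  0.73  1.31  1.85 -0.77  1.19 -0.07]
```

View pics/s13.png

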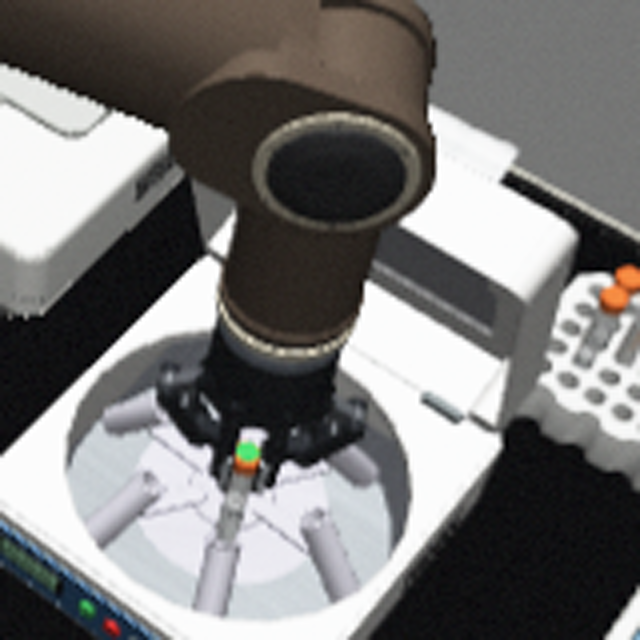

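View pics/w13.png

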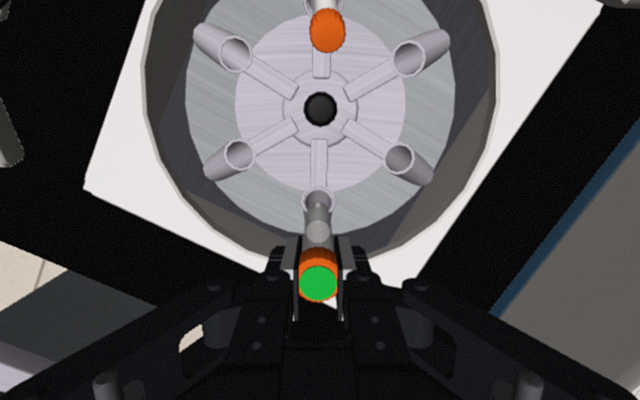

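Run:
```python
from h import *
b=snap("wrist","w14.png",(220,150,420,350),4)
m=mask(b,(45,100,80),(85,255,255))
for c,s_ in blobs(m,60):
    print(c,s_); P=pts(b,c)[0];print("sticker",P)
    for pl in(.2,.207): 
        Q=plane(b,c,pl)[0]
        M=tool()[1]
        for th in(-.2,-.1,0,.1,.2): # + = tip outward of cap (leaning as at start)
            ax=M[:,0]*np.sin(th)-np.array([0,0,np.cos(th)])
            print(pl,th,proj(b,np.array([Q+ax*L for L in(22,60,100,118)])*1 if False else np.array([Q+ax*L*1e-3 for L in(22,60,100,118)])).round(0).tolist())
```

```text
[317.6 282.7] [299 266  39  34 992]
sticker [ 0.53230883 -0.20732169  0.20383299]
0.2 -0.2 [[318.0, 251.0], [318.0, 212.0], [317.0, 184.0], [317.0, 174.0]]
0.2 -0.1 [[318.0, 255.0], [318.0, 221.0], [317.0, 197.0], [317.0, 189.0]]
0.2 0 [[318.0, 259.0], [318.0, 230.0], [317.0, 210.0], [317.0, 203.0]]
0.2 0.1 [[318.0, 263.0], [318.0, 240.0], [317.0, 224.0], [317.0, 218.0]]
0.2 0.2 [[318.0, 267.0], [318.0, 249.0], [318.0, 237.0], [317.0, 233.0]]
0.207 -0.2 [[318.0, 249.0], [318.0, 209.0], [317.0, 180.0], [317.0, 170.0]]
0.207 -0.1 [[318.0, 253.0], [318.0, 218.0], [317.0, 194.0], [317.0, 186.0]]
0.207 0 [[318.0, 257.0], [318.0, 228.0], [317.0, 208.0], [317.0, 201.0]]
0.207 0.1 [[318.0, 262.0], [318.0, 238.0], [317.0, 221.0], [317.0, 216.0]]
0.207 0.2 [[318.0, 267.0], [318.0, 248.0], [318.0, 235.0], [317.0, 231.0]]
```

View pics/w14.png

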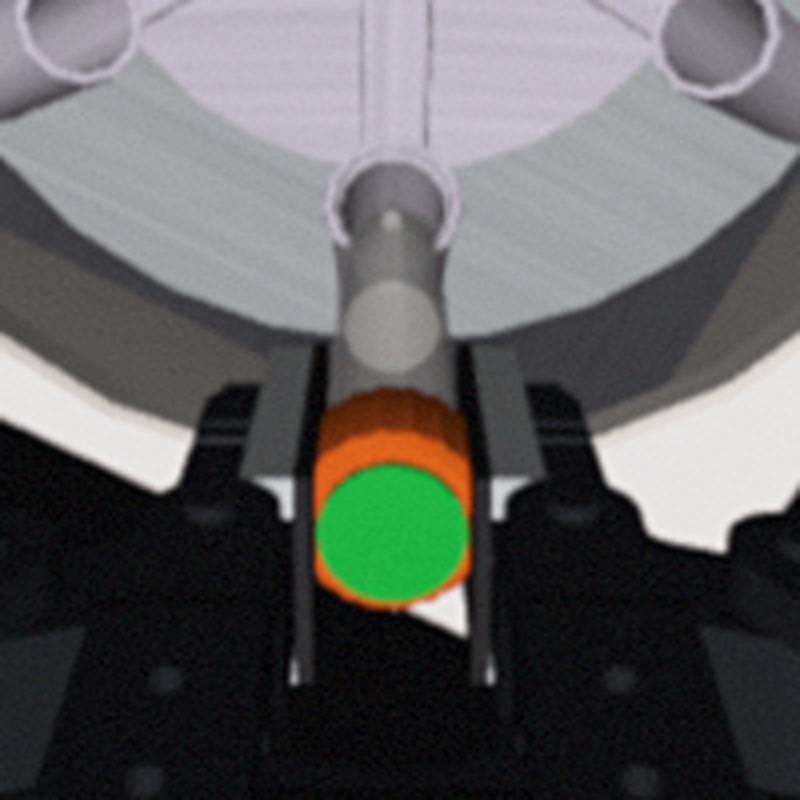

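Tip at (318,204.5); a vertical tube would show it at row 201–203, so tilt ≈ 0.01–0.02 rad. Lift straight up.

{"name": "carry_out", "arguments": {
  "commands": [
    [-0.002,-0.006,0,0,1],
    [0,-0.012,0,0,1],
    [0,-0.02,0,0,1],
    [0,-0.025,0,0,1],
    [0,-0.03,0,0,1],
    [0,-0.03,0,0,1],
    [0.005,-0.02,0,0,1],
    [0,0,0,0,1]
  ]
}}

```text
t: 20.8
eef_pos: [0.5265, -0.2093, 0.318]
orientation: [-0.476, 1.951, -1.952]
wrist_force: [0.1, 0.3, 0.4]
gripper_width: 0.18
```

{"name": "carry_out", "arguments": {
  "commands": [
    [0,0,0,0,1],
    [0,0,0,0,1]
  ],
  "squeeze": 30
}}

```text
t: 21.05
eef_pos: [0.5264, -0.2079, 0.3151]
orientation: [-0.481, 1.954, -1.952]
wrist_force: [-1.0, 0.0, 0.5]
gripper_width: 0.181
```

Run:
```python
from h import *
st();b=snap("wrist","w15.png",(220,110,420,310),4);a=snap("scene","s15.png",(310,90,470,290),4);st()
m=mask(b,(45,100,80),(85,255,255));M=tool()[1]
for c,s_ in blobs(m,60):
    P=pts(b,c)[0];print(c,s_,P)
    for th in(-.1,0,.1):
        ax=M[:,0]*np.sin(th)-np.array([0,0,np.cos(th)]);print(th,proj(b,P+ax*.118))
# scene: cap and tip columns for vertical
for c,s_ in blobs(mask(a,(45,100,80),(85,255,255)),10):
    P=pts(a,c)[0];print("scene",c,P,proj(a,P-[0,0,.118]), [pts(a,(420,y)).round(2).tolist() for y in ()])
```

```text
t21.05 tcp [ 0.5264 -0.2079  0.3151] zaz -1.089 down [-0.001  0.    -1.   ] F [-1.   0.   0.5] T [-0.03  0.   -0.02] w 0.181 q [-0.62  0.56  1.4   1.67 -0.56  1.39 -0.23]
t21.15 tcp [ 0.5265 -0.2081  0.3153] zaz -1.089 down [-0.001  0.    -1.   ] F [-0.3  0.3 -0.5] T [-0.02 -0.01  0.03] w 0.178 q [-0.62  0.56  1.4   1.67 -0.56  1.39 -0.23]
[317.7 282.4] [299 266  39  34 996] [ 0.53006654 -0.20792193  0.3463862 ]
-0.1 [[317.70528136 186.47302436]]
0 [[317.7034419  201.37269734]]
0.1 [[317.70163429 216.30476598]]
scene [399.8 209.8] [ 0.52642958 -0.20575883  0.34758794] [[392.5237179  237.98642675]] []
scene [351.5 281.4] [ 0.44570333 -0.15296524  0.05021638] [[348.73913102 300.12393104]] []
```

View pics/w15.png

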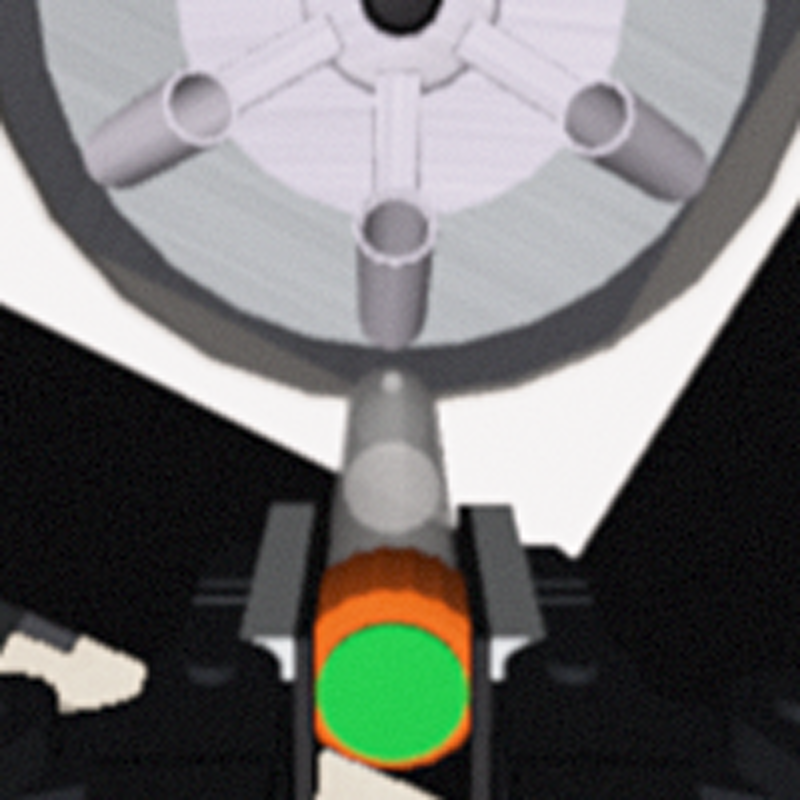

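View pics/s15.png

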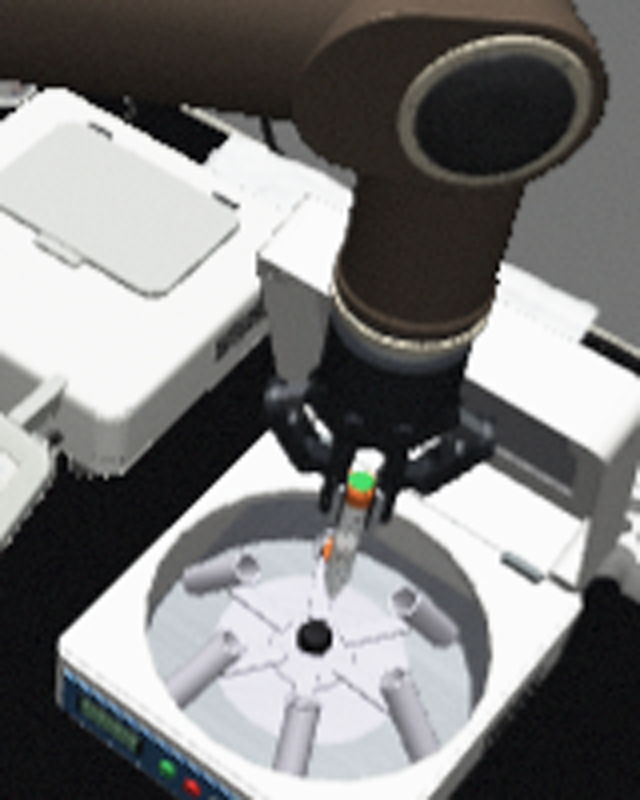

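Wrist view: tip at (318,205), where a vertical tube would show (317.7,201.4), so tilt is about 0.02 rad. Scene view: tip at (393.7,237.5) against (392.5,238) for vertical. The tip is about 0.23 m up, the lid is open and the balance tube is in its shield. Handing in.

{"name": "carry_out", "arguments": {
  "commands": [
    [0,0,0,0,1],
    [0,0,0,0,1],
    [0,0,0,0,1],
    [0,0,0,0,1]
  ]
}}

```text
t: 21.65
eef_pos: [0.5266, -0.2083, 0.3161]
orientation: [-0.48, 1.953, -1.952]
wrist_force: [-0.2, -0.5, -0.3]
gripper_width: 0.182
```

Run:
```python
from h import *
st();print(abs(bot.sense()["joint_velocities"]).max())
print(bot.job_done())
```

```text
t21.65 tcp [ 0.5266 -0.2083  0.3161] zaz -1.089 down [ 0.  0. -1.] F [-0.2 -0.5 -0.3] T [ 0.02 -0.03 -0.04] w 0.182 q [-0.62  0.56  1.4   1.67 -0.56  1.39 -0.23]
0.002769601473779768
the job is handed in; nothing more can be done
None
```

The job is handed in at 21.65 s. No verdict is reported, but my last checks all agree with the goal.

**What I did**
- I gripped the blue tab and swung the lid up to about 1.24 rad, worked out from the tool position.
- The open lid overhangs where the sample started, so I turned the rotor about 160° by pushing first the balance cap, then the sample cap.
- I gripped the stickered cap and drew the tube out along its slant. I levered it upright against its shield's mouth, then lifted it clear.

**Last checks**
- **Tilt:** about 0.02 rad in the wrist view, and the scene view agrees to about a pixel (limit 0.14).
- **Tip height:** about 0.23 m above the bench (limit 0.15).
- **Motion:** the arm is still, with joint speeds below 0.003 rad/s. Wrist force is below 1 N.
- **Lid and balance tube:** in the pictures the lid stands open and the balance tube sits in its shield. I judged its seating by eye only, not by measurement.

**What disagreed or went unchecked**
- **Grip width:** the reading (0.18, about 15 mm) is smaller than the 20 mm cap. The tab also read slightly narrow, so I put it down to a nonlinear width reading. The pictures show the cap firmly between the pads.
- **Possible contact:** the gripper may have lightly touched the lid or tab while turning above the rotor, at about 2–3 N.
- **Bystanders:** I never measured their positions again at the end. The gripper kept clear of them throughout.

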